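# Clamp a glued pull onto a drawer front with a ratchet lever clamp

### The job

The drawer front on the clamping board is to get its wooden pull, and both are already glued: set the pull flat on the battens between the jaw and the drawer front, its long side along the front's near edge and centred between the pencil ticks, and let go of it. Then take the ratchet lever and pump it, one tooth a stroke, until pull and front are pushed up tight against the stop and the jaw's spring is about half squeezed: firm, but never squeezed solid. Move the jaw with the lever only, leave the clamp set and the other things where they are.

Things in the scene. Friction and masses are not known exactly. Their poses are not given: they have to be found in the camera images.
- clamp: Fixed plywood clamping board, 140 (x) x 365 (y) x 18 mm. Origin: centre of its underside, on the table; z up; +y is the clamping direction, from the lever's head (y -129 to -53 mm, 48 wide, 74 high) to the stop. Two wooden battens, 16 mm wide, at x -20 and +20, y -7 to 142, tops at z 40 mm, carry the work between them. Other mm coordinates are in this frame.
- stop (a point): Middle of the grey stop casting at the far end (44 wide, y 140 to 164, 68 high), fixed at (0, 152, 50). A self-locking screw spindle comes out of it towards the work, with a flat round pad 26 mm in diameter at z 50. It was left screwed out by an amount nobody measured: the pad's face lies anywhere from y 126 to 138.
- ram: Toothed steel bar, 14 mm wide, that the ratchet drives along +y, 5 mm a tooth; it cannot go back. Origin on its axis, 53 mm above the table, 98 mm behind the face of the unloaded jaw. At its front end a cross flange 40 wide carries the jaw. Bar and jaw are moved with the lever only, never pushed by hand.
- jaw: Sprung jaw: steel plate 40 wide, 22 high, 8 thick, in front of the bar's flange. Origin: centre of the face that bears on the pull, 54 mm above the table; axes as the clamp's. A coil spring of 4 N/mm lets it give way by up to 14 mm: free, the gap behind the plate is 14 mm; squeezed solid it is 0. Clamping force is 4 N per mm squeezed.
- lever (a joint): Pump lever's angle (rad): 0 upright, + towards the stop; ends at -0.125 and +0.11; stays where left. A stroke: back to -0.09 or less, then forward to +0.08 or more: the bar gains one 5 mm tooth. Push felt at the grip: 0 to 2 N while things only slide, about 0.8 N more per mm of spring squeeze. At the forward end the bar is up to 2.5 mm past its tooth and settles back when the lever returns.
- handle (a point): Where to hold the lever: axis of its straight round black grip, 19 mm in diameter, from 48 mm below this point to 38 mm above it. It swings on a radius of 156 mm about the pivot at (0, -107, 24), axis along x: y = -107 + 156 sin(angle), z = 24 + 156 cos(angle). Pinched along x it can turn between the fingers. Nothing else near it is higher than 75 mm.
- pull_center (a point): Centre of the loose pull, a plain dark wooden bar 60 long (its x), 24 wide (its y), 26 high, about 35 g, lying on the table in front of the clamping board, to the left or right (the tape roll lies on the other side). Either long side may face the drawer front. On the battens its centre is 53 mm above the table.
- front_edge (a point): Middle of the drawer front's near edge, where the pull belongs, half-way up. The front is a loose cream board 150 (x) x 90 (y) x 20 mm, 0.2 kg, flat on the battens; its y points from the jaw to the stop. Pencil ticks 60 mm apart mark the pull's place, up to 8 mm off the clamp's middle line. Jaw to edge: 31 to 41 mm at the start; behind the front there are up to 20 mm to the spindle's pad.
- tape_roll: Roll of masking tape lying flat, outer diameter 90 mm, 24 mm high; origin at the centre of its underside. Leave it alone.
- screwdriver: Screwdriver, 170 mm long, lying on the table; origin near the middle of its length. Leave it alone.
- glue: White glue bottle, 48 mm in diameter, 140 mm tall; origin at the centre of its underside. Leave it alone.
- screw_jar: Clear screw jar with a metal lid, 60 mm in diameter, 70 mm tall; origin at the centre of its underside. Leave it alone.
- torch: Black torch, 137 mm long, lying; origin at its tail end, at table height. Leave it alone.
- hammer: Hammer, 260 mm long, lying; origin near the middle of its length. Leave it alone.
Things that resemble listed ones, but are neither listed nor needed, are in the scene too. Of the things like the part that bears front_edge, leave any that is orange; of the rest the smaller one is meant.

How it is judged (in metres and radians):
On the way, in this order (a step that is already met when the one before it is completed fails the run):
1. the pull lies flat on the battens between the jaw and the drawer front, centred on the edge, and has been let go (z of pull_center in the frame of clamp between 0.05 and 0.056 m and angle between the z axis of pull_center and the z axis of clamp, either way round below 0.08 rad and x of pull_center in the frame of front_edge between -0.009 and 0.009 m and y of pull_center in the frame of front_edge between -0.034 and -0.01 m and contact force between the fingers and pull below 0.05 N), for 0.2 s.
2. the jaw, driven by the lever, bears on the pull and presses it against the drawer front (contact force between jaw and pull above 8 N and contact force between pull and front above 6 N), for 0.1 s.
At the end, for the whole second after the job is handed in: The pull lies flat on the battens, tight and square on the drawer front's edge (2.5 mm, 0.06 rad), its middle within 9 mm of the edge's middle; the front lies flat and still; the jaw presses on the pull with 10 to 43 N (spring squeezed 2.5 to 10.7 mm), and the pull on the front with over 8 N (z of pull_center in the frame of clamp between 0.05 and 0.056 m and angle between the z axis of pull_center and the z axis of clamp, either way round below 0.08 rad and x of pull_center in the frame of front_edge between -0.009 and 0.009 m and y of pull_center in the frame of front_edge between -0.0145 and -0.01 m and angle between the y axis of pull_center and the y axis of front_edge, either way round below 0.06 rad and angle between the z axis of front_edge and the z axis of clamp, either way round below 0.06 rad and contact force between jaw and pull between 10 and 43 N and contact force between pull and front above 8 N and linear speed of front below 0.01 m/s); the robot touches nothing.
It fails at once if the clamp is overdriven: the jaw presses on the pull with more than 52 N (spring nearly solid) (contact force between jaw and pull above 52 N).
It fails at once if the toothed bar or its jaw is pushed directly by the robot with more than 8 N (contact force between any of the fingers, the arm and ram above 8 N).
It fails at once if another thing on the table is moved by more than 30 mm (distance of any of tape_roll, screwdriver, glue, screw_jar, torch, hammer from where it was at the start of the episode above 0.03 m).
It also fails if it takes over 72 s, if anything falls off the work surface, if the arm or the gripper's body presses on something with over 40 N, if the wrist force passes 120 N, or if a joint passes its speed limit or range.

### The arm

A 6-joint arm with a two-finger parallel gripper is mounted at the origin on the work surface. World frame = base frame: x ahead of the robot, y to its left, z up, the work surface at z = 0. Lengths are in m, angles in degrees, forces in N, time in s.
With the tool pointing down it reaches from about 0.4 to 0.825 m from the base axis. Payload 7 kg.
Tool frame: the origin (TCP) lies midway between the tips of the shut fingers; the grasp point (between the pads) lies 19 mm behind it (ctrl.hold_point_z is the distance from the TCP to the grasp point, in m); z points along the fingers, x is the direction in which the jaws open and shut, and the axes are right-handed (so a half turn about z gives the same grasp; the last joint's range is limited). The gripper opens to 88 mm and grips with 3 to 60 N. Pads are 19 mm wide; open, the fingers measure 130 mm over their backs; the gripper's body (78 mm by 193 mm) begins 47 mm behind the grasp point.
Start: joints at [85.72, 20.546, 0.682, 0, -70.136, -16.507], TCP at [0.24, 0.631, 0.201] pointing down, gripper open.
Joint ranges: [-176.03, 176.03], [-82.01, 121.73], [-58.28, 71.71], [-173.87, 95.51], [-174.79, -0.11], [-173.66, 173.66]. Speed limits (degrees/s): [136.94, 136.94, 172.46, 180, 180, 180].

### API

Orientations are given as [roll, pitch, yaw] about the fixed x, y, z axes, in that order (R = Rz(yaw) Ry(pitch) Rx(roll)).
In Python, from plant import ctrl gives the robot as it stands.
- The arm moves only by the tool apply_moves, never from a script. Its argument "motion" is a list of rows, each a list of 2 entries, a list of its own where there are three numbers: the shift along the world's x, y, z in cm, then the turn about the world's z in degrees. In form: [[[tx, ty, tz], roll], ...]. A call has 1 to 10 rows; each row is the pose to reach, as a shift and turn from the pose commanded when the call began; what a row does not reach only later rows make up. A row lasts 1/10 s, in which the tool goes at most 50 mm and 8.59 degrees, less where a joint would pass 70% of its speed; a pose out of reach is approached as far as the arm can. A call with a gripper value outside its range is refused whole. "hand" is the finger opening in cm, from 0 to 8.76, set as the call begins (left out, the last holds). The fingers move at their own pace and stop on an object; the grip force is fixed at half the most. Time passes only in rows, so rows that repeat a pose let the fingers close. It gives the time, the measured TCP pose, the force and the opening at its end, in the units of the state.
- ctrl.get_obs(): the state, without advancing time (a new reading comes with each control period).
- ctrl.snapshot(name): name is "scene" or "top" or "wrist"; returns (picture, depth): 420x560x3 uint8, blue, green, red; 420x560 float32, m along the optical axis (not along the pixel's ray), 0 where there is no reading.
- ctrl.camera_model(name): a dict with "fx", "fy", "cx", "cy" (pixels), "k1" (the pictures are not rectified: a ray, as slopes to the right and down, at radius r is drawn at 1 + k1 r^2 times it, then the intrinsics apply), "cam_to_world" (4x4, takes a point from camera to world coordinates); the wrist camera has in their place "tool_from_camera" (4x4, takes a point from camera to tool coordinates, whose origin is the TCP and whose axes are the tool frame's). Camera axes: x right, y down, z forward; pixel columns grow to the right and rows downward; lengths in m; the calibration is good to about 2 mm. A picture is of the moment at which its call begins: read the wrist's pose just before it. camera_model takes no time and is no camera call.
- ctrl.close_job(): hands the job in, once; it reports no verdict.
The state is a dict: "clock": time; "joint_pos": joint angles; "qvel": joint speeds; "tau": joint torques, N m; "tool_pos": TCP position; "orientation": TCP orientation; "force": force on the tool from outside, world axes, zero at the start; "moment": the same for the moment, N m; "opening": finger opening in m.
Only numpy, scipy, OpenCV 4.12 (cv2) and the standard library are available. Lean on these libraries where they do the work, as an engineer would, in place of code of your own. Each camera call takes 0.05 s, during which the arm holds its last target.

## Working session

There is one attempt and no reset: what is moved stays moved. The work goes in short steps, Python scripts to look and compute and a tool call to move; the robot and the scene stay as the last step left them, time stands still between calls to the robot, and variables do not carry over. Pictures are saved under pics/ and viewed, and the job is handed in when it is done.

Besides the shell and the picture viewer there is one more tool, called after "Request:" by a JSON object that holds its "api" and its "payload". apply_moves: Moves the arm, as the interface text tells. Its arguments: {"type":"object","properties":{"motion":{"type":"array"},"hand":{"type":"number"}},"required":["motion"]}

```bash
ls; mkdir -p pics; python3 - <<'E'
from plant import ctrl
import cv2,numpy as np
print(ctrl.get_obs(), ctrl.hold_point_z)
for n in ("scene","top"):
    m=ctrl.camera_model(n);print(n,m)
    p,d=ctrl.snapshot(n);cv2.imwrite(f"pics/{n}0.png",p);np.savez(f"pics/{n}0.npz",p=p,d=d)
E
```

```text
pics
{'clock': 0.0, 'joint_pos': array([ 8.57187868e+01,  2.05919374e+01,  6.34169930e-01, -1.97749654e-02,
       -7.01349065e+01, -1.65093087e+01]), 'qvel': array([ 0.06723631, -0.01812415, -0.09896161,  0.09726447,  0.07889453,
        0.0287273 ]), 'tau': array([-9.27269211e-04, -5.82720459e+01,  2.93044746e+01,  6.99720070e+00,
        7.10932160e-03, -1.53370070e-04]), 'tool_pos': array([0.23940953, 0.63055942, 0.20052114]), 'orientation': array([-1.79991485e+02, -9.41364451e-02, -1.10797264e+02]), 'force': array([ 1.06108008, -0.63002846, -0.15875648]), 'moment': array([-0.00370655, -0.00208173,  0.04652074]), 'opening': 0.08752341302089268} 0.0188
scene {'fx': 418.85348418398394, 'fy': 418.85348418398394, 'cx': 275.8861927639809, 'cy': 210.8077782989236, 'k1': 0.03548730519295851, 'cam_to_world': array([[ 0.6510286 ,  0.51761984, -0.55518598,  1.08618807],
       [ 0.75898895, -0.43440094,  0.4850068 , -0.4230008 ],
       [ 0.00987583, -0.73713332, -0.67567517,  0.85613092],
       [ 0.        ,  0.        ,  0.        ,  1.        ]])}
top {'fx': 436.0748636362271, 'fy': 436.0748636362271, 'cx': 279.2070449614292, 'cy': 214.46305884226928, 'k1': -0.07322142942985273, 'cam_to_world': array([[ 2.02702001e-02, -9.70011823e-01,  2.42211027e-01,
         1.61221195e-01],
       [-9.99787531e-01, -2.05732643e-02,  1.27815719e-03,
         9.67872676e-02],
       [ 3.74324388e-03, -2.42185473e-01, -9.70222750e-01,
         1.44175078e+00],
       [ 0.00000000e+00,  0.00000000e+00,  0.00000000e+00,
         1.00000000e+00]])}
```

View pics/scene0.png

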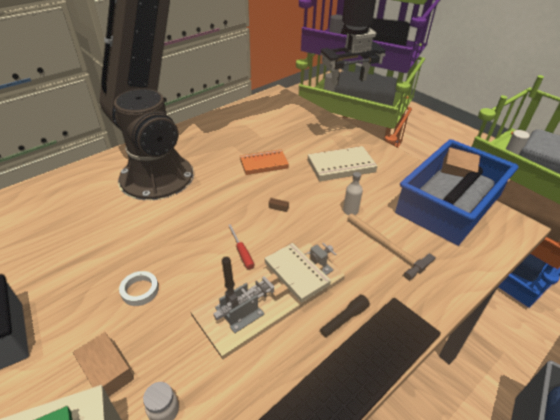

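View pics/top0.png

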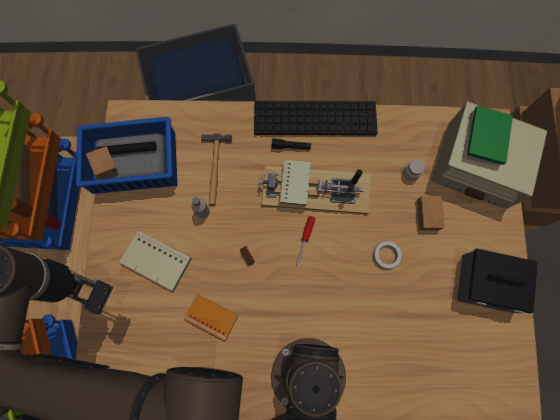

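Top view: clamp board around (315,190), front at (295,183), lever right at (355,178), pull at (247,256). Zooming in.

```bash
cat > h.py <<'E'
import numpy as np,cv2
from plant import ctrl
from scipy.spatial.transform import Rotation as R
def K(m): return np.array([[m['fx'],0,m['cx']],[0,m['fy'],m['cy']],[0,0,1.]])
def rays(m,uv):
    uv=np.atleast_2d(np.array(uv,float)); 
    q=cv2.undistortPointsIter(uv.reshape(-1,1,2),K(m),np.array([m['k1'],0,0,0.]),None,None,(3,50,1e-9)).reshape(-1,2)
    return np.c_[q,np.ones(len(q))]
def T(name,obs=None):
    m=ctrl.camera_model(name)
    if 'cam_to_world' in m: return m,m['cam_to_world']
    A=np.eye(4);A[:3,:3]=R.from_euler('xyz',obs['orientation'],degrees=True).as_matrix();A[:3,3]=obs['tool_pos']
    return m,A@m['tool_from_camera']
def plane(name,uv,z,obs=None):
    m,M=T(name,obs); d=rays(m,uv)@M[:3,:3].T; o=M[:3,3]
    return o+d*((z-o[2])/d[:,2])[:,None]
def proj(name,X,obs=None):
    m,M=T(name,obs); W=np.linalg.inv(M); X=np.atleast_2d(X)
    return cv2.projectPoints(X.reshape(-1,1,3),cv2.Rodrigues(W[:3,:3])[0],W[:3,3],K(m),np.array([m['k1'],0,0,0.]))[0].reshape(-1,2)
E
python3 - <<'E'
import cv2,numpy as np
p=cv2.imread('pics/top0.png');c=p[125:285,230:430];cv2.imwrite('pics/topc.png',cv2.resize(c,None,fx=4,fy=3.75,interpolation=2)) 
p=cv2.imread('pics/scene0.png');c=p[190:350,180:380];cv2.imwrite('pics/scenec.png',cv2.resize(c,None,fx=4,fy=3.75,interpolation=2))
E
```

```text
(no output)
```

View pics/topc.png

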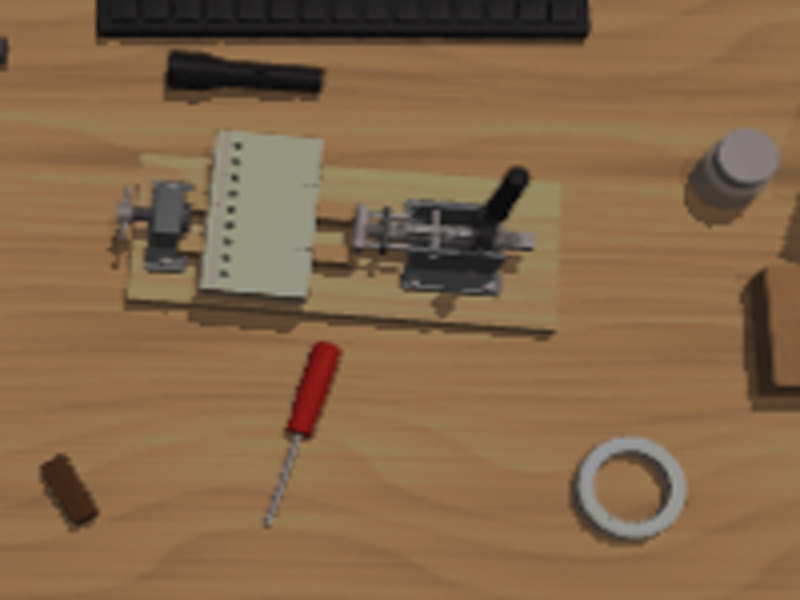

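View pics/scenec.png

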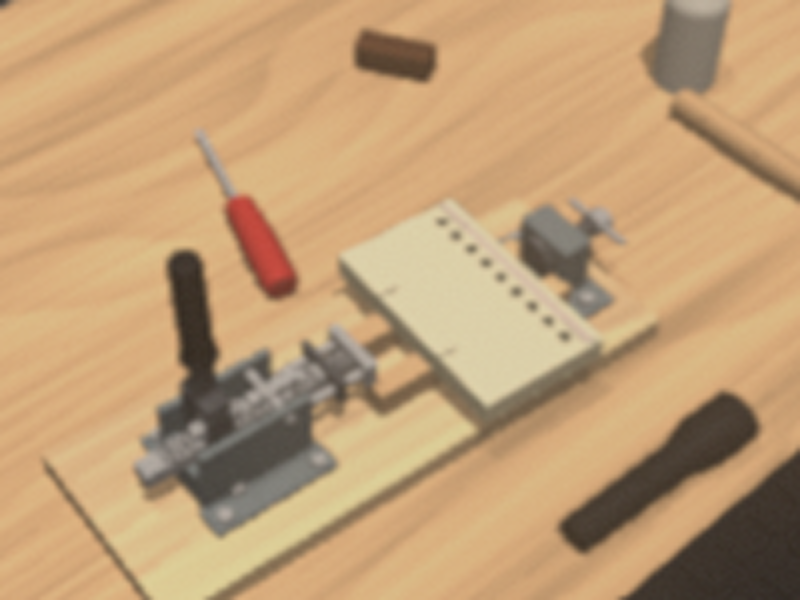

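```bash
python3 - <<'E'
from h import *
p=cv2.imread('pics/top0.png');h=cv2.cvtColor(p,cv2.COLOR_BGR2HSV)
f=lambda a:np.array(a)/[4,3.75]+[230,125]
print('board',plane('top',f([(143,155),(560,183),(553,332),(127,303)]),.018).round(4))
print('front',plane('top',f([(220,131),(323,139),(306,298),(201,290)]),.06).round(4))
print('ticks',plane('top',f([(316,185),(309,249)]),.06).round(4))
print('pull',plane('top',f([(47,462),(63,455),(97,512),(78,523)]),.026).round(4))
sub=p[240:275,230:265]; print(sub[8:24:3,8:30:3].tolist()[2])
g=cv2.cvtColor(p,cv2.COLOR_BGR2GRAY)
m=np.zeros_like(g);m[240:275,232:262]=(g[240:275,232:262]<62)*255
c=max(cv2.findContours(m,0,2)[0],key=cv2.contourArea)
r=cv2.minAreaRect(c);print(r)
b=cv2.boxPoints(r);w=plane('top',b,.02);print(w.round(4),w.mean(0))
E
```

```text
board [[ 0.6874  0.1487  0.018 ]
 [ 0.6684 -0.2126  0.018 ]
 [ 0.5263 -0.2022  0.018 ]
 [ 0.5456  0.1583  0.018 ]]
front [[ 0.6962  0.0829  0.06  ]
 [ 0.6905 -0.0041  0.06  ]
 [ 0.5419  0.0096  0.06  ]
 [ 0.5474  0.096   0.06  ]]
ticks [[0.6467 0.0017 0.06  ]
 [0.5869 0.0073 0.06  ]]
pull [[0.3978 0.2194 0.026 ]
 [0.4043 0.2064 0.026 ]
 [0.3547 0.1768 0.026 ]
 [0.3448 0.192  0.026 ]]
[[74, 109, 148], [42, 62, 84], [24, 37, 63], [24, 39, 65], [36, 55, 79], [71, 105, 142], [73, 107, 143], [73, 108, 144]]
((246.7000274658203, 255.90003967285156), (18.335756301879883, 7.602630138397217), 63.43495178222656)
[[0.3947 0.2281 0.02  ]
 [0.4065 0.2061 0.02  ]
 [0.3527 0.1772 0.02  ]
 [0.3411 0.1991 0.02  ]] [0.37373655 0.20263869 0.02      ]
```

Request:
{"api": "apply_moves", "payload": {"motion": [[[1.35,-4.3,0],-4],[[2.7,-8.6,0],-8],[[4.05,-12.9,0],-12],[[5.4,-17.2,0],-16],[[6.75,-21.5,0],-20],[[8.1,-25.8,0],-24],[[9.45,-30.1,0],-28],[[10.8,-34.4,0],-32],[[12.1,-38.7,0],-36],[[13.45,-42.8,0],-40]]}}

```text
clock: 1.1
tool_pos: [0.3739, 0.201, 0.2015]
orientation: [180.0, 0.0, -150.9]
force: [2.2, 0.5, -0.5]
opening: 0.0876
```

Request:
{"api": "apply_moves", "payload": {"motion": [[[0,0,0],0],[[0,0,0],0],[[0,0,0],0]]}}

```text
clock: 1.4
tool_pos: [0.374, 0.2034, 0.2014]
orientation: [180.0, 0.0, -150.8]
force: [0.3, -0.2, 1.1]
opening: 0.0878
```

```bash
cat > snap.py <<'E'
import sys,pickle
from h import *
cam,name=sys.argv[1:3]
o=ctrl.get_obs();p,d=ctrl.snapshot(cam)
cv2.imwrite(f'pics/{name}.png',p);pickle.dump((o,p,d),open(f'pics/{name}.pkl','wb'))
print(o['clock'],o['tool_pos'].round(4),o['orientation'].round(2),o['force'].round(2),o['opening'])
E
python3 snap.py wrist w1; python3 -c "
from plant import ctrl
print(ctrl.camera_model('wrist'))"
```

```text
1.4 [0.374  0.2034 0.2014] [ 179.99    0.   -150.76] [ 0.34 -0.23  1.06] 0.08778443664621774
{'fx': 328.0615271089422, 'fy': 328.0615271089422, 'cx': 279.24197600353654, 'cy': 210.95080951343243, 'k1': 0.013067294793134385, 'tool_from_camera': array([[ 9.99998031e-01,  2.77178083e-04, -1.96486819e-03,
        -4.56006163e-04],
       [ 3.19444955e-04,  9.54794047e-01,  2.97267935e-01,
        -8.02741413e-02],
       [ 1.95844061e-03, -2.97267978e-01,  9.54792079e-01,
        -1.82101217e-01],
       [ 0.00000000e+00,  0.00000000e+00,  0.00000000e+00,
         1.00000000e+00]])}
```

View pics/w1.png

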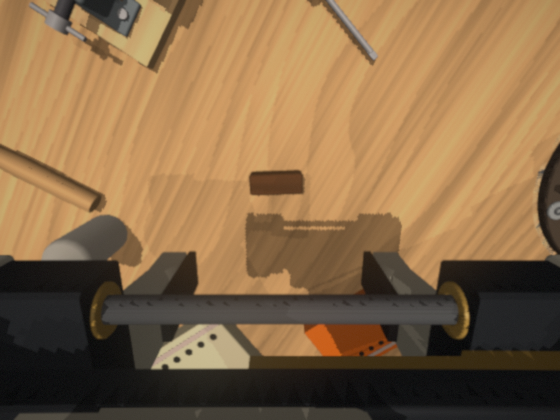

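Pull at pixels (250–303,170–195), seen from slightly behind; its top face is the brighter upper band. Measuring.

```bash
python3 - <<'E'
from h import *
import pickle
o,p,d=pickle.load(open('pics/w1.pkl','rb'))
cv2.imwrite('pics/w1c.png',cv2.resize(p[150:215,230:325],None,fx=8,fy=8,interpolation=2))
E
```

```text
(no output)
```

View pics/w1c.png

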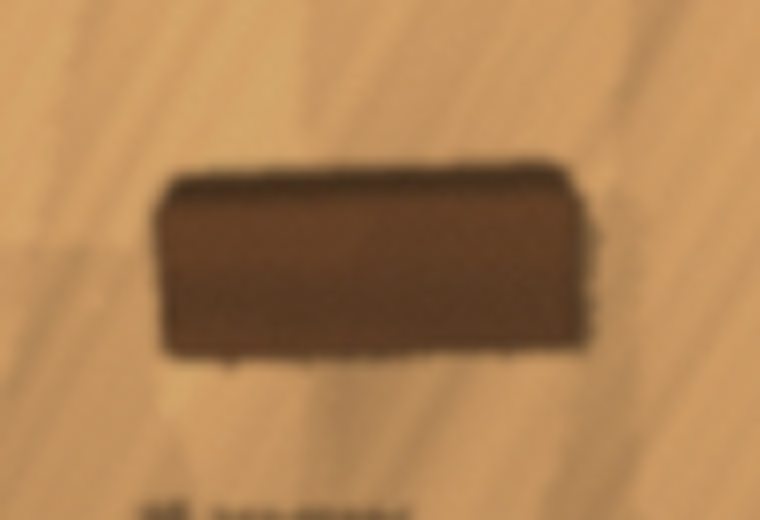

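```bash
python3 - <<'E'
from h import *
import pickle
o,p,d=pickle.load(open('pics/w1.pkl','rb'))
c=np.array([(162,205),(580,195),(583,346),(168,354)])/8+[230-.5+.06,150-.5+.06]
w=plane('wrist',c,.026,o);print(w.round(4),w.mean(0).round(4))
e=w[1]-w[0]+w[2]-w[3];print(np.degrees(np.arctan2(e[1],e[0])),np.linalg.norm(e)/2,np.linalg.norm(w[3]-w[0]))
print('off',w.mean(0)[:2]-o['tool_pos'][:2])
E
```

```text
[[0.4084 0.2109 0.026 ]
 [0.3588 0.1815 0.026 ]
 [0.3476 0.1998 0.026 ]
 [0.3979 0.2293 0.026 ]] [0.3782 0.2054 0.026 ]
-149.49355437167358 0.05795336449378376 0.021188529814207987
off [0.00414986 0.00194749]
```

Request:
{"api": "apply_moves", "payload": {"motion": [[[0.3,0.2,-4.5],1.3],[[0.35,0.2,-9],1.3],[[0.35,0.2,-13.5],1.3],[[0.35,0.2,-17],1.3],[[0.35,0.2,-18.8],1.3],[[0.35,0.2,-19.6],1.3],[[0.35,0.2,-19.6],1.3],[[0.35,0.2,-19.6],1.3]]}}

```text
clock: 2.25
tool_pos: [0.3779, 0.206, 0.0061]
orientation: [180.0, 0.1, -149.4]
force: [-0.5, 0.1, 0.7]
opening: 0.0874
```

Request:
{"api": "apply_moves", "payload": {"motion": [[[0,0,0],0],[[0,0,0],0],[[0,0,0],0],[[0,0,0],0],[[0,0,0],0],[[0,0,0],0]], "hand": 4.5}}

```text
clock: 2.85
tool_pos: [0.3776, 0.205, 0.0055]
orientation: [180.0, 0.0, -149.5]
force: [-0.2, -0.3, 0.4]
opening: 0.0475
```

```bash
python3 snap.py wrist w2
```

```text
2.85 [0.3776 0.205  0.0055] [ 1.7999e+02  1.0000e-02 -1.4950e+02] [-0.17 -0.29  0.39] 0.04752854343074908
```

View pics/w2.png

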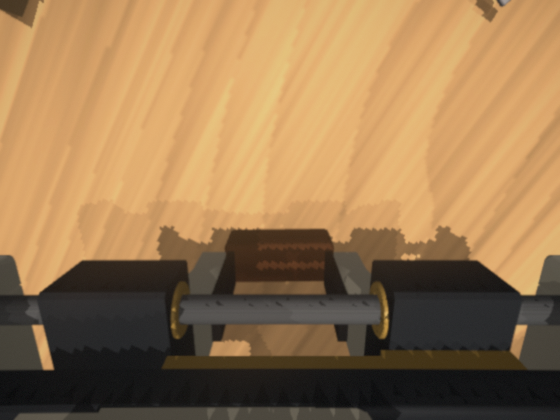

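```bash
python3 - <<'E'
from h import *
import pickle
o,p,d=pickle.load(open('pics/w2.pkl','rb'))
cv2.imwrite('pics/w2c.png',cv2.resize(p[215:365,180:380],None,fx=4,fy=4,interpolation=2))
for z in (.026,.0,.013):
  w=plane('wrist',[(228,232),(330,232),(332,280),(232,280),(235,255),(333,255)],z,o)
  t=R.from_euler('xyz',o['orientation'],degrees=True).inv().apply(w-o['tool_pos']);print(z,(t*1000).round(1).tolist())
m,M=T('wrist',o)
for r in range(225,345,8):
  ds=d[r,225:340:12]; print(r,(ds*1000).round(0).astype(int).tolist())
E
```

```text
0.026 [[-27.8, -18.4, -20.5], [25.9, -18.4, -20.5], [28.3, 9.9, -20.5], [-26.9, 10.0, -20.5], [-24.6, -5.1, -20.5], [28.1, -5.2, -20.5]]
0.0 [[-32.2, -8.4, 5.5], [30.1, -8.4, 5.5], [32.9, 24.4, 5.5], [-31.1, 24.5, 5.5], [-28.5, 7.0, 5.5], [32.7, 6.9, 5.5]]
0.013 [[-30.0, -13.4, -7.5], [28.0, -13.4, -7.5], [30.6, 17.2, -7.5], [-29.0, 17.2, -7.5], [-26.6, 0.9, -7.5], [30.4, 0.9, -7.5]]
225 [200, 200, 201, 200, 200, 200, 201, 200, 200, 200]
233 [202, 191, 190, 190, 191, 190, 191, 189, 189, 202]
241 [203, 178, 179, 180, 179, 179, 178, 179, 178, 203]
249 [179, 177, 177, 176, 176, 177, 176, 177, 177, 179]
257 [164, 178, 179, 177, 178, 178, 179, 178, 178, 164]
265 [155, 179, 179, 181, 181, 180, 180, 180, 179, 156]
273 [149, 181, 181, 180, 182, 181, 181, 181, 182, 148]
281 [143, 183, 183, 211, 213, 212, 212, 214, 184, 145]
289 [142, 212, 214, 213, 214, 213, 213, 214, 213, 145]
297 [89, 90, 89, 89, 89, 90, 90, 91, 89, 89]
305 [87, 88, 87, 88, 87, 86, 88, 86, 88, 88]
313 [86, 87, 86, 87, 86, 86, 86, 86, 87, 87]
321 [88, 86, 89, 86, 87, 88, 86, 88, 87, 86]
329 [222, 222, 224, 222, 0, 223, 222, 223, 222, 223]
337 [225, 225, 224, 225, 224, 223, 226, 224, 224, 224]
```

View pics/w2c.png

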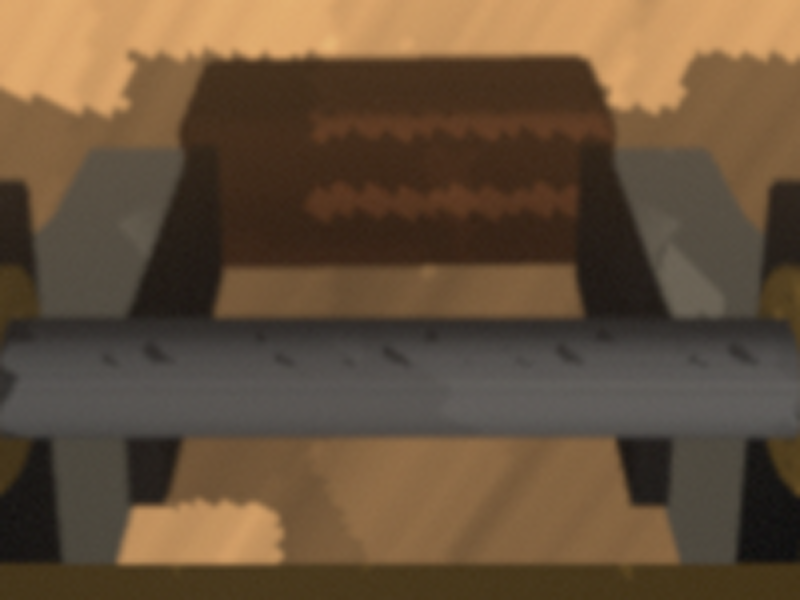

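Request:
{"api": "apply_moves", "payload": {"motion": [[[0,0,0],0],[[0,0,0],0],[[0,0,0],0],[[0,0,0],0]], "hand": 2.0}}

```text
clock: 3.3
tool_pos: [0.3775, 0.205, 0.0054]
orientation: [-180.0, -0.0, -149.5]
force: [-0.2, 0.0, 0.4]
opening: 0.0216
```

```bash
python3 snap.py wrist w3
```

```text
3.3 [0.3775 0.205  0.0054] [-180.     -0.   -149.49] [-0.16  0.04  0.4 ] 0.021621344205453974
```

View pics/w3.png

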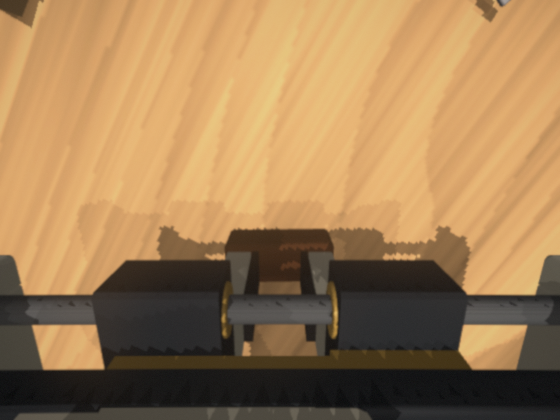

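```bash
python3 - <<'E'
from h import *
import pickle
for n in ('w1','w2','w3'):
  o,p,d=pickle.load(open(f'pics/{n}.pkl','rb'))
  m=ctrl.camera_model('wrist');M=m['tool_from_camera']
  px=[(276,174),(276,182),(276,190),(252,184),(300,184)] if n=='w1' else [(280,236),(280,243),(280,250),(280,258),(280,266),(280,274),(280,278),(240,262),(320,262),(240,280),(320,280),(245,320),(300,345),(225,280),(340,265)]
  for u,v in px:
    dd=d[v,u];q=M@np.r_[rays(m,(u,v))[0]*dd,1];print(n,u,v,round(float(dd),3),(q[:3]*1000).round(1), p[v,u])
  print('tcp',[np.round(x,1) for x in proj('wrist',o['tool_pos'],o)])
E
```

```text
w1 276 174 0.363 [ -4.8 -11.4 177. ] [34 56 84]
w1 276 182 0.365 [ -4.8  -2.6 175.8] [38 60 95]
w1 276 190 0.368 [ -4.8   6.6 176.1] [35 58 90]
w1 252 184 0.367 [-3.160e+01 -1.000e-01  1.768e+02] [33 57 91]
w1 300 184 0.366 [ 2.200e+01 -1.000e-01  1.767e+02] [34 57 89]
tcp [array([280.6, 248.3])]
w2 280 236 0.186 [ -0.4 -11.4  -8.7] [29 48 69]
w2 280 243 0.178 [ -0.4 -10.9 -17.6] [30 52 79]
w2 280 250 0.176 [ -0.4  -7.9 -20.2] [30 48 76]
w2 280 258 0.178 [ -0.4  -2.8 -19.3] [25 41 63]
w2 280 266 0.181 [ -0.4   2.3 -18.7] [33 53 85]
w2 280 274 0.182 [ -0.4   7.3 -18.4] [22 36 54]
w2 280 278 0.182 [ -0.4   9.5 -19. ] [24 37 58]
w2 240 262 0.179 [-22.2  -0.6 -19.6] [25 41 61]
w2 320 262 0.18 [ 21.5  -0.2 -18.8] [29 46 71]
w2 240 280 0.182 [-22.6  10.4 -19.7] [27 42 63]
w2 320 280 0.184 [ 22.   11.2 -18.2] [33 50 71]
w2 245 320 0.089 [  -9.9  -25.9 -106.3] [78 81 84]
w2 300 345 0.226 [13.4 75.1  6.6] [ 58  88 118]
w2 225 280 0.144 [-24.5  -8.8 -54. ] [22 28 35]
w2 340 265 0.154 [ 27.7 -10.5 -42.9] [67 79 87]
tcp [array([280.6, 248.3])]
w3 280 236 0.186 [ -0.4 -11.6  -9.1] [29 46 65]
w3 280 243 0.177 [ -0.4 -11.1 -18.1] [29 46 66]
w3 280 250 0.176 [ -0.4  -7.8 -19.8] [32 50 77]
w3 280 258 0.178 [ -0.4  -2.8 -19.4] [28 42 64]
w3 280 266 0.179 [ -0.4   1.6 -20.1] [27 43 65]
w3 280 274 0.181 [ -0.4   6.6 -19.8] [21 34 54]
w3 280 278 0.181 [ -0.4   9.  -19.9] [24 38 58]
w3 240 262 0.156 [-19.4 -10.8 -40.5] [68 81 90]
w3 320 262 0.155 [ 18.5 -11.2 -41.2] [67 80 88]
w3 240 280 0.141 [-17.5 -10.3 -56.7] [67 78 86]
w3 320 280 0.139 [ 16.5 -11.1 -58.1] [ 88 101 109]
w3 245 320 0.088 [  -9.8  -26.5 -107.1] [79 83 84]
w3 300 345 0.226 [13.4 75.2  6.7] [ 59  91 120]
w3 225 280 0.087 [ -15.   -37.  -104.6] [25 31 38]
w3 340 265 0.093 [ 16.5 -38.1 -98. ] [29 35 44]
tcp [array([280.6, 248.3])]
```

```bash
python3 - <<'E'
from h import *
import pickle
m=ctrl.camera_model('wrist');M=m['tool_from_camera']
for n,us in (('w1',(170,190,370,390)),('w2',(206,216,345)),('w3',(240,247,315))):
  o,p,d=pickle.load(open(f'pics/{n}.pkl','rb'))
  for u in us:
   for v in (250,254,258,262,270):
    dd=d[v,u];q=M@np.r_[rays(m,(u,v))[0]*dd,1];print(n,u,v,round(float(dd),3),(q[:3]*1000).round(1))
E
```

```text
w1 170 250 0.418 [-140.3   91.5  202.2]
w1 170 254 0.166 [-55.9 -10.3 -30.4]
w1 170 258 0.161 [-54.4 -10.2 -34.9]
w1 170 262 0.157 [-53.1 -10.1 -39.1]
w1 170 270 0.151 [-50.9  -9.6 -46.3]
w1 190 250 0.419 [-115.2   91.9  203.2]
w1 190 254 0.168 [-46.4  -9.4 -28.5]
w1 190 258 0.165 [-45.5  -8.8 -31.9]
w1 190 262 0.161 [-44.5  -8.6 -36. ]
w1 190 270 0.16 [-44.1  -5.5 -38.4]
w1 370 250 0.418 [114.2  91.4 202.4]
w1 370 254 0.169 [ 45.9  -9.  -27.4]
w1 370 258 0.165 [ 44.7  -8.9 -31.9]
w1 370 262 0.159 [ 43.2  -9.4 -37.5]
w1 370 270 0.159 [ 43.1  -5.9 -39. ]
w1 390 250 0.42 [140.1  92.1 203.9]
w1 390 254 0.165 [ 55.  -10.4 -30.5]
w1 390 258 0.16 [ 53.2 -10.7 -35.8]
w1 390 262 0.156 [ 51.9 -10.6 -40. ]
w1 390 270 0.15 [ 49.9  -9.8 -46.6]
w2 206 250 0.206 [-46.8   4.4   7.3]
w2 206 254 0.163 [-37.2 -11.3 -32.6]
w2 206 258 0.159 [-36.3 -11.2 -36.9]
w2 206 262 0.156 [-35.6 -10.7 -40.3]
w2 206 270 0.148 [-33.8 -10.7 -48.5]
w2 216 250 0.206 [-40.5   4.2   6.9]
w2 216 254 0.164 [-32.3 -11.1 -32.1]
w2 216 258 0.16 [-31.7 -10.7 -35.9]
w2 216 262 0.156 [-30.8 -10.8 -40.5]
w2 216 270 0.152 [-30.   -9.2 -45.4]
w2 345 250 0.205 [40.3  4.1  6.7]
w2 345 254 0.165 [ 32.2 -10.8 -31.3]
w2 345 258 0.16 [ 31.3 -10.8 -36.1]
w2 345 262 0.155 [ 30.3 -11.1 -41.1]
w2 345 270 0.151 [ 29.4  -9.6 -46.2]
w3 240 250 0.176 [-21.9  -7.8 -20. ]
w3 240 254 0.163 [-20.3 -11.3 -32.7]
w3 240 258 0.159 [-19.8 -11.2 -36.9]
w3 240 262 0.156 [-19.4 -10.8 -40.5]
w3 240 270 0.149 [-18.6 -10.4 -47.9]
w3 247 250 0.177 [-18.2  -7.5 -19.3]
w3 247 254 0.165 [-17.  -10.6 -31. ]
w3 247 258 0.161 [-16.5 -10.6 -35.7]
w3 247 262 0.156 [-16.1 -10.8 -40.4]
w3 247 270 0.155 [-16.   -7.5 -42.3]
w3 315 250 0.176 [ 18.4  -8.  -20.3]
w3 315 254 0.165 [ 17.2 -10.5 -30.9]
w3 315 258 0.159 [ 16.5 -11.3 -37.1]
w3 315 262 0.156 [ 16.2 -10.9 -40.6]
w3 315 270 0.152 [ 15.8  -8.8 -44.7]
```

```bash
python3 snap.py scene s1; python3 - <<'E'
from h import *
p=cv2.imread('pics/s1.png');o=ctrl.get_obs()
a=proj('scene',[o['tool_pos'],o['tool_pos']+[0,0,.03],o['tool_pos']+[0,0,.1]]);print(a)
u,v=a[0].astype(int);c=p[v-100:v+50,u-90:u+90]
print(u-90,v-100);cv2.imwrite('pics/s1c.png',cv2.resize(c,None,fx=4,fy=4,interpolation=2))
E
```

```text
3.35 [0.3776 0.205  0.0054] [-180.     -0.   -149.49] [0.1  0.28 0.24] 0.020552455922132742
[[278.17115681 206.67736089]
 [278.30726812 199.21524303]
 [278.64295858 180.82311784]]
188 106
```

View pics/s1c.png

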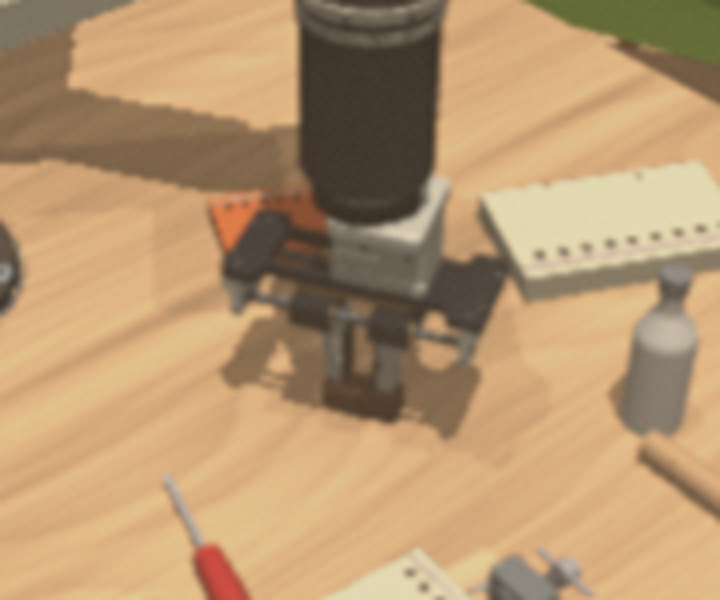

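The fingers really end about 29 mm short of the reported TCP (both views show the tips above the pull's top). I'll open, go lower in small steps, and watch the force.

Request:
{"api": "apply_moves", "payload": {"motion": [[[0,0,0],0],[[0,0,0],0],[[0,0,0],0],[[0,0,0],0],[[0,0,0],0],[[0,0,0],0],[[0,0,-0.5],0],[[0,0,-1.0],0],[[0,0,-1.0],0]], "hand": 8.7}}

```text
clock: 4.3
tool_pos: [0.3771, 0.2045, -0.0054]
orientation: [-180.0, -0.1, -149.5]
force: [-0.6, -0.8, -0.9]
opening: 0.0849
```

Request:
{"api": "apply_moves", "payload": {"motion": [[[0,0,-0.5],0],[[0,0,-0.9],0],[[0,0,-1.2],0],[[0,0,-1.2],0],[[0,0,-1.2],0]]}}

```text
clock: 4.8
tool_pos: [0.3775, 0.205, -0.0166]
orientation: [-180.0, -0.0, -149.5]
force: [0.2, -0.1, 1.3]
opening: 0.0871
```

Request:
{"api": "apply_moves", "payload": {"motion": [[[0,0,-0.3],0],[[0,0,-0.6],0],[[0,0,-0.6],0]]}}

```text
clock: 5.1
tool_pos: [0.3774, 0.2048, -0.0229]
orientation: [-180.0, -0.0, -149.5]
force: [0.6, -0.1, 0.1]
opening: 0.0873
```

Request:
{"api": "apply_moves", "payload": {"motion": [[[0,0,0],0],[[0,0,0],0],[[0,0,0],0],[[0,0,0],0],[[0,0,0],0],[[0,0,0],0]], "hand": 5.0}}

```text
clock: 5.7
tool_pos: [0.3776, 0.2051, -0.0225]
orientation: [180.0, 0.0, -149.5]
force: [-0.8, -0.6, 0.6]
opening: 0.0597
```

Request:
{"api": "apply_moves", "payload": {"motion": [[[0,0,2],0],[[0,0,5],0],[[0,0,10],0],[[1,-1,14.5],0],[[4,-3,18.5],-5],[[7,-5,20],-10],[[11,-8,20],-15],[[15,-11,20],-20],[[19,-14,20],-27],[[23.2,-17,20],-35.5]]}}

```text
clock: 6.7
tool_pos: [0.6095, 0.0344, 0.1773]
orientation: [180.0, -0.0, 174.7]
force: [0.8, 1.0, 0.2]
opening: 0.0599
```

Request:
{"api": "apply_moves", "payload": {"motion": [[[0,0,0],0],[[0,0,0],0],[[0,0,0],0],[[0,0,0],0]]}}

```text
clock: 7.1
tool_pos: [0.6075, 0.0367, 0.1778]
orientation: [180.0, 0.0, 175.1]
force: [0.4, 0.1, -0.9]
opening: 0.0599
```

```bash
python3 snap.py wrist w4
```

```text
7.1 [0.6075 0.0367 0.1778] [1.7999e+02 1.0000e-02 1.7511e+02] [ 0.37  0.13 -0.9 ] 0.05989224838262519
```

View pics/w4.png

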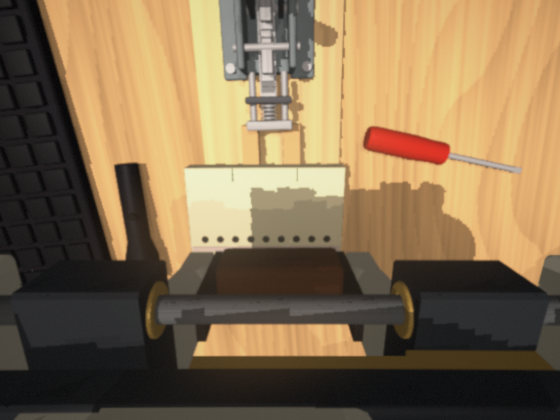

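```bash
python3 - <<'E'
import cv2
p=cv2.imread('pics/w4.png');cv2.imwrite('pics/w4c.png',cv2.resize(p[85:195,180:355],None,fx=4.5,fy=4.5,interpolation=2))
E
```

```text
(no output)
```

View pics/w4c.png

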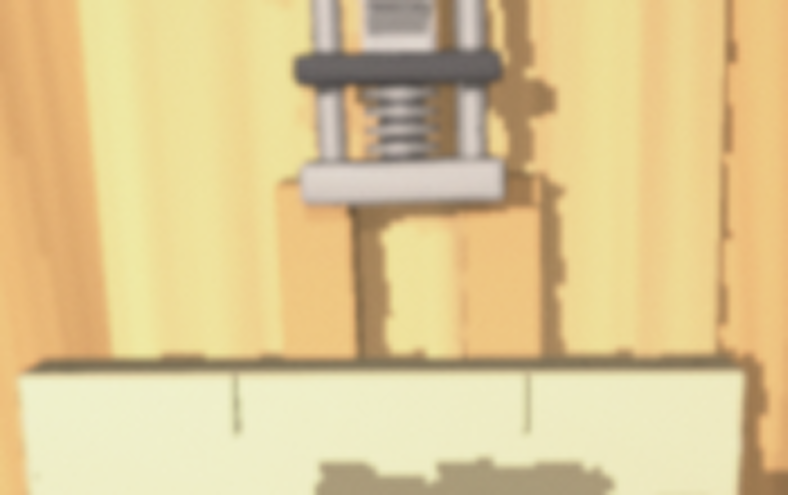

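```bash
cat > m4.py <<'E'
from h import *
import pickle
o,p,d=pickle.load(open('pics/w4.pkl','rb'))
f=lambda a:np.array(a)/4.5+[179.6,84.6]
E=plane('wrist',f([(22,374),(236,374),(528,372),(742,371)]),.06,o)
J=plane('wrist',f([(303,204),(503,198)]),.065,o)
B=plane('wrist',f([(281,300),(540,300)]),.04,o)
print(E.round(4).tolist());print('J',J.round(4).tolist());print('B',B.round(4).tolist())
e=E[3]-E[0];print('front yaw',np.degrees(np.arctan2(e[1],e[0])),np.linalg.norm(e),np.linalg.norm(E[2]-E[1]))
c=(E[1]+E[2])/2;x=(E[0]-E[3]);x/=np.linalg.norm(x);y=np.array([-x[1],x[0],0])
print('mid',c,'x',x,'y',y)
print('jaw yaw',np.degrees(np.arctan2(*(J[0]-J[1])[[1,0]])), 'gap',(c-J)@y,(c-J)@x)
# held pull in tool frame
m=ctrl.camera_model('wrist')
for u,v in [(225,255),(280,255),(330,255),(280,268),(280,290)]:
  q=m['tool_from_camera']@np.r_[rays(m,(u,v))[0]*d[v,u],1];print(u,v,(q[:3]*1000).round(1))
# clamp direction from board edge right (dashed line)
L=plane('wrist',[(345,20),(341,130)],.018,o);print('board edge',L,np.degrees(np.arctan2(*(L[1]-L[0])[[1,0]])))
E
python3 m4.py
```

```text
[[0.6926, 0.0014, 0.06], [0.649, 0.0051, 0.06], [0.5896, 0.0098, 0.06], [0.5461, 0.0133, 0.06]]
J [[0.631, -0.0276, 0.065], [0.5922, -0.0254, 0.065]]
B [[0.6406, -0.0067, 0.04], [0.5852, -0.002, 0.04]]
front yaw 175.36111460076916 0.1470069659238717 0.059665801828422856
mid [0.6193068  0.00742631 0.06      ] x [ 0.99672422 -0.0808754   0.        ] y [0.0808754  0.99672422 0.        ]
jaw yaw -3.220293353022187 gap [0.03391871 0.03488005] [-0.01448967  0.02432988]
225 255 [-27.4 -10.5 -32.9]
280 255 [ -0.  -11.2 -34.4]
330 255 [ 24.6 -11.1 -34.2]
280 268 [ -0.  -10.  -45.9]
280 290 [ -0.   -0.  -48.3]
board edge [[ 0.53457084 -0.11480826  0.018     ]
 [ 0.54093303 -0.01684968  0.018     ]] 86.28398431235769
```

Request:
{"api": "apply_moves", "payload": {"motion": [[[0.5,-2.4,0],0.3],[[1.0,-4.7,0],0.3],[[1.0,-4.7,-4],0.3],[[1.0,-4.7,-8],0.3],[[1.0,-4.7,-11],0.3],[[1.0,-4.7,-11.5],0.3],[[1.0,-4.7,-11.5],0.3],[[1.0,-4.7,-11.5],0.3]]}}

```text
clock: 7.95
tool_pos: [0.6196, -0.0104, 0.0646]
orientation: [180.0, 0.2, 175.4]
force: [0.1, 1.0, 0.9]
opening: 0.0595
```

```bash
python3 snap.py wrist w5
```

```text
7.95 [ 0.6196 -0.0104  0.0646] [1.7997e+02 1.6000e-01 1.7539e+02] [0.1  1.   0.87] 0.05946610155879863
```

View pics/w5.png

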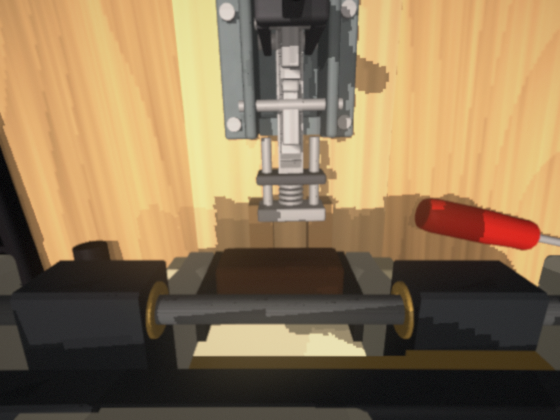

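```bash
python3 - <<'E'
from h import *
import pickle
o,p,d=pickle.load(open('pics/w5.pkl','rb'))
w=plane('wrist',[(259,220),(323,218)],.065,o);print(w.round(4))
t=R.from_euler('xyz',o['orientation'],degrees=True).inv().apply(w-o['tool_pos']);print(t.round(4))
for r in range(210,232,2):print(r,p[r,280],d[r,280])
E
python3 snap.py scene s2; python3 - <<'E'
import cv2
p=cv2.imread('pics/s2.png');cv2.imwrite('pics/s2c.png',cv2.resize(p[180:330,200:380],None,fx=4.4,fy=4,interpolation=2))
E
```

```text
[[ 0.6304 -0.0291  0.065 ]
 [ 0.593  -0.0273  0.065 ]]
[[-0.0123 -0.0178 -0.0004]
 [ 0.0251 -0.019  -0.0005]]
210 [165 173 183] 0.0
212 [159 166 177] 0.19242385
214 [143 152 161] 0.19236866
216 [141 150 159] 0.19234034
218 [160 169 178] 0.19255197
220 [159 167 179] 0.19413629
222 [ 89 116 140] 0.2437288
224 [ 78 112 142] 0.24387968
226 [ 80 114 144] 0.24267536
228 [ 79 113 143] 0.24555509
230 [ 77 112 141] 0.24498774
8.0 [ 0.6197 -0.0104  0.0647] [179.95   0.19 175.37] [ 0.26  0.66 -1.64] 0.05975538752747542
```

View pics/s2c.png

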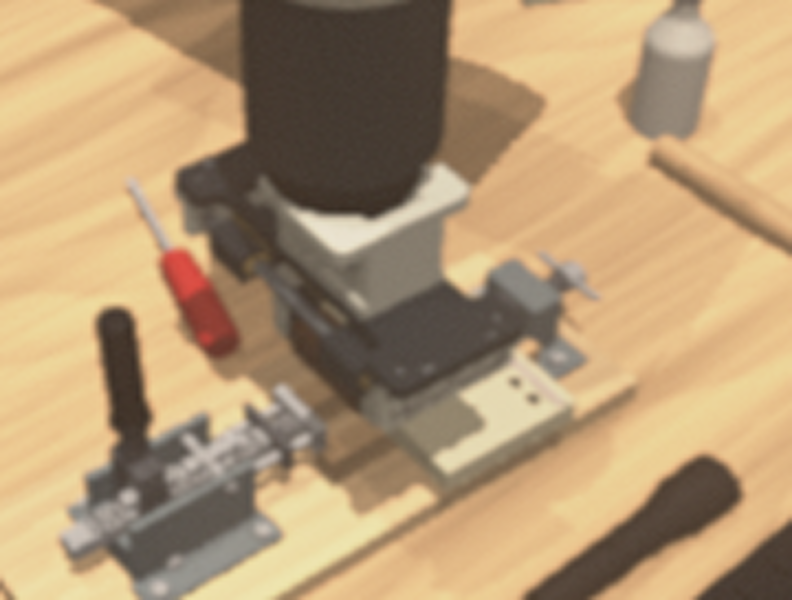

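Request:
{"api": "apply_moves", "payload": {"motion": [[[-0.17,-0.12,0],0],[[-0.17,-0.12,-1],0],[[-0.17,-0.12,-2],0],[[-0.17,-0.12,-3],0],[[-0.17,-0.12,-3.8],0],[[-0.17,-0.12,-4.3],0],[[-0.17,-0.12,-4.5],0],[[-0.17,-0.12,-4.5],0],[[-0.17,-0.12,-4.5],0]]}}

```text
clock: 8.95
tool_pos: [0.6162, -0.0123, 0.0175]
orientation: [-180.0, -0.0, 175.3]
force: [-2.9, -0.1, 3.8]
opening: 0.0599
```

Request:
{"api": "apply_moves", "payload": {"motion": [[[0,0,0],0],[[0,0,0],0],[[0,0,0],0],[[0,0,0],0],[[0,0,0],0]], "hand": 7.5}}

```text
clock: 9.45
tool_pos: [0.6166, -0.0122, 0.0174]
orientation: [180.0, 0.0, 175.3]
force: [-1.2, 0.1, -0.0]
opening: 0.0749
```

Request:
{"api": "apply_moves", "payload": {"motion": [[[0,0,1],0],[[0,0,3],0],[[0,0,7],0],[[0,0,12],0],[[0,2,16],0],[[0,4,17],0],[[0,4.5,17],0],[[0,4.5,17],0]]}}

```text
clock: 10.25
tool_pos: [0.6162, 0.0334, 0.1877]
orientation: [180.0, 0.0, 175.4]
force: [-0.1, -1.1, -1.5]
opening: 0.0754
```

```bash
python3 snap.py wrist w6; python3 - <<'E'
import cv2
p=cv2.imread('pics/w6.png');cv2.imwrite('pics/w6c.png',cv2.resize(p[85:195,180:355],None,fx=4.5,fy=4.5,interpolation=2))
E
```

```text
10.25 [0.6162 0.0334 0.1877] [1.7997e+02 1.0000e-02 1.7538e+02] [-0.05 -1.12 -1.48] 0.07538339418043481
```

View pics/w6.png

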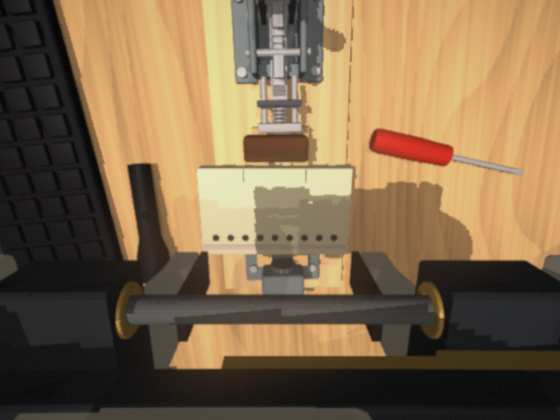

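View pics/w6c.png

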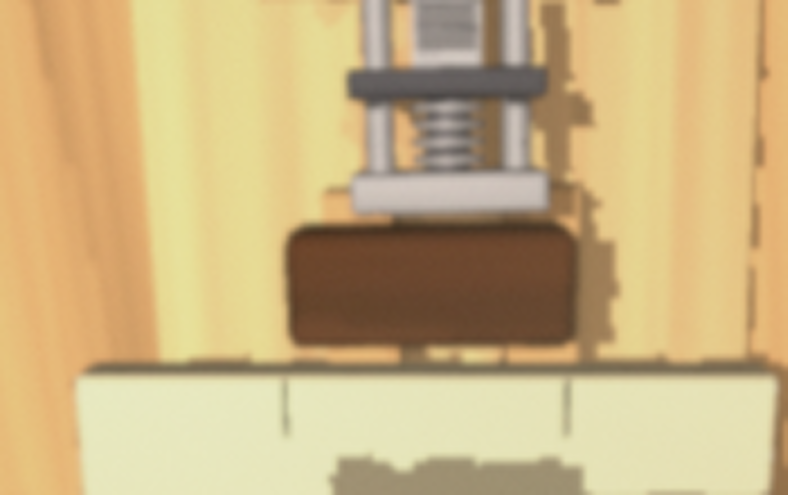

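Pull lies square between ticks, gaps both sides. Now locate the lever grip across the top and scene views.

```bash
python3 - <<'E'
from h import *
def tri(a,b):
    A=[];
    m1,M1=T('top');m2,M2=T('scene')
    d1=M1[:3,:3]@rays(m1,a)[0];d2=M2[:3,:3]@rays(m2,b)[0];d1/=np.linalg.norm(d1);d2/=np.linalg.norm(d2)
    s=np.linalg.lstsq(np.c_[d1,-d2],M2[:3,3]-M1[:3,3],rcond=None)[0]
    p,q=M1[:3,3]+s[0]*d1,M2[:3,3]+s[1]*d2
    return (p+q)/2,np.linalg.norm(p-q)
f=lambda a:np.array(a)/[4,3.75]+[229.6,124.6]; g=lambda a:np.array(a)/[4,3.75]+[179.6,189.6]
print('cap',tri(f((517,176)),g((184,262))))
print('low',tri(f((492,220)),g((198,358))))
# clamp frame guess: yaw -3.3, jaw/board
yaw=np.radians(-3.4);x=np.array([np.cos(yaw),np.sin(yaw)]);y=np.array([-x[1],x[0]])
bc=plane('top',f([(143,155),(560,183),(553,332),(127,303)]),.018).mean(0)[:2]
print(bc)
for n in ('cap','low'):
  pass
for P in (tri(f((517,176)),g((184,262)))[0],np.array([.6117,-.0273,.06]),tri(f((492,220)),g((198,358)))[0]):
  print((P[:2]-bc)@x,(P[:2]-bc)@y,P[2])
c=np.array([0,-.107]);P=bc+x*c[0]+y*c[1];print('pivot world',P)
E
python3 - <<'E'
import cv2
p=cv2.imread('pics/w6.png');cv2.imwrite('pics/w6d.png',cv2.resize(p[0:100,190:360],None,fx=4.5,fy=4.5,interpolation=2))
E
```

```text
cap (array([ 0.60459686, -0.13548461,  0.21619812]), np.float64(0.0019527380400982737))
low (array([ 0.59859567, -0.13119012,  0.123489  ]), np.float64(0.004022103858336328))
[ 0.6083225  -0.02556745]
0.002799705048690097 -0.10994464053294441 0.21619811954840212
0.0034743043042570945 -0.0015291902171076014 0.06
-0.003445613632915702 -0.10601361607811682 0.12348899794065049
pivot world [ 0.60197672 -0.13237911]
```

Request:
{"api": "apply_moves", "payload": {"motion": [[[0,0,4.2],0],[[-0.3,-4,4.2],1],[[-0.6,-8,4.2],1.2],[[-1,-12.5,4.2],1.2],[[-1.2,-16.7,4.2],1.2],[[-1.2,-16.7,4.2],1.2],[[-1.2,-16.7,4.2],1.2],[[-1.2,-16.7,4.2],1.2]]}}

```text
clock: 11.1
tool_pos: [0.6041, -0.1343, 0.2285]
orientation: [-180.0, -0.1, 176.5]
force: [-0.9, -0.4, -0.3]
opening: 0.0748
```

```bash
python3 snap.py wrist w7
```

```text
11.1 [ 0.6041 -0.1343  0.2285] [-1.8000e+02 -9.0000e-02  1.7649e+02] [-0.85 -0.39 -0.31] 0.07475304585364502
```

View pics/w7.png

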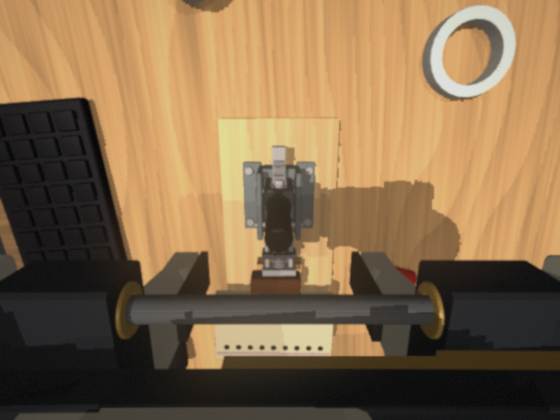

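Request:
{"api": "apply_moves", "payload": {"motion": [[[0,0,-3],0],[[0,0,-6],0],[[0,0,-8.5],0],[[0,0,-9.4],0],[[0,0,-9.4],0],[[0,0,-9.4],0]]}}

```text
clock: 11.75
tool_pos: [0.6054, -0.1338, 0.1366]
orientation: [-180.0, 0.1, 176.6]
force: [0.1, 0.2, 0.7]
opening: 0.0749
```

Request:
{"api": "apply_moves", "payload": {"motion": [[[0,0,0],0],[[0,0,0],0],[[0,0,0],0],[[0,0,0],0],[[0,0,0],0],[[0,0,0],0],[[0,0,0],0],[[0,0,0],0],[[0,0,0],0]], "hand": 1.2}}

```text
clock: 12.65
tool_pos: [0.6048, -0.1342, 0.1355]
orientation: [180.0, 0.0, 176.5]
force: [1.6, -0.2, -0.6]
opening: 0.0186
```

```bash
python3 snap.py wrist w8
```

```text
12.65 [ 0.6048 -0.1342  0.1355] [1.8000e+02 2.0000e-02 1.7651e+02] [ 1.65 -0.19 -0.64] 0.018637218438977768
```

View pics/w8.png

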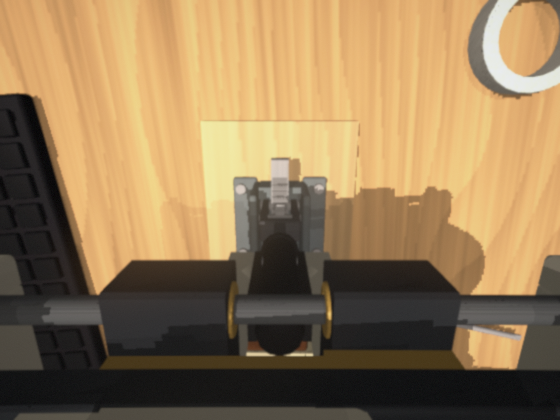

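Request:
{"api": "apply_moves", "payload": {"motion": [[[0,-0.4,0],0],[[0,-0.8,0],0],[[-0.1,-1.2,-0.1],0],[[-0.1,-1.5,-0.1],0],[[-0.1,-1.6,-0.1],0],[[-0.1,-1.6,-0.1],0]]}}

```text
clock: 13.3
tool_pos: [0.6038, -0.1504, 0.1343]
orientation: [180.0, 0.0, 176.5]
force: [3.3, 3.4, -3.2]
opening: 0.0182
```

Request:
{"api": "apply_moves", "payload": {"motion": [[[0,0.4,0],0],[[0,0.8,0.1],0],[[0.1,1.2,0.1],0],[[0.1,1.6,0.1],0],[[0.1,2.0,0.1],0],[[0.2,2.4,0.1],0],[[0.2,2.7,0.1],0],[[0.2,3.0,0],0],[[0.2,3.1,0],0],[[0.2,3.1,0],0]]}}

```text
clock: 14.3
tool_pos: [0.6056, -0.1208, 0.1355]
orientation: [-179.8, 0.0, 176.6]
force: [1.0, -5.6, 2.3]
opening: 0.0188
```

```bash
python3 snap.py wrist w9; python3 snap.py scene s3; python3 - <<'E'
import cv2
p=cv2.imread('pics/s3.png');cv2.imwrite('pics/s3c.png',cv2.resize(p[220:340,210:370],None,fx=5,fy=5,interpolation=2))
E
```

```text
14.3 [ 0.6056 -0.1208  0.1355] [-1.7984e+02  2.0000e-02  1.7655e+02] [ 0.98 -5.56  2.34] 0.018844476240273952
14.35 [ 0.6056 -0.1208  0.1355] [-1.7984e+02  2.0000e-02  1.7655e+02] [ 1.51 -5.59  3.32] 0.018696769102898584
```

View pics/s3c.png

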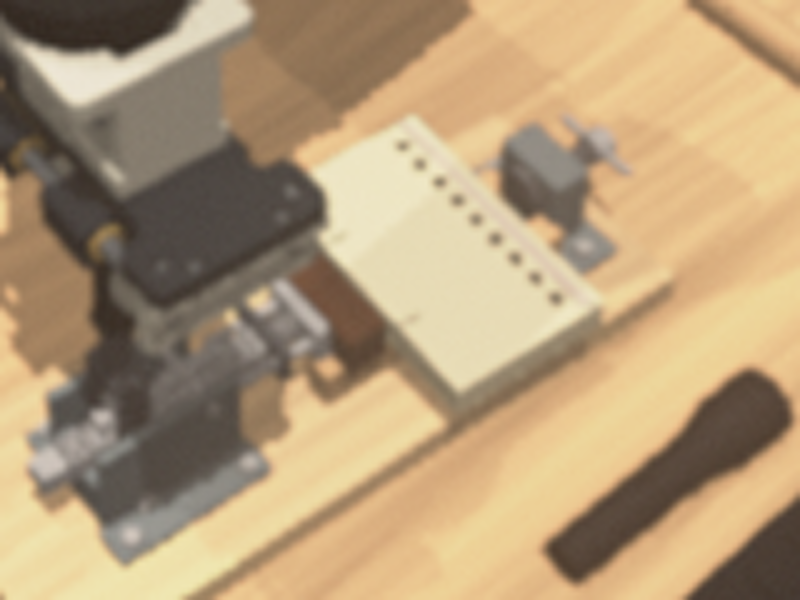

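View pics/w9.png

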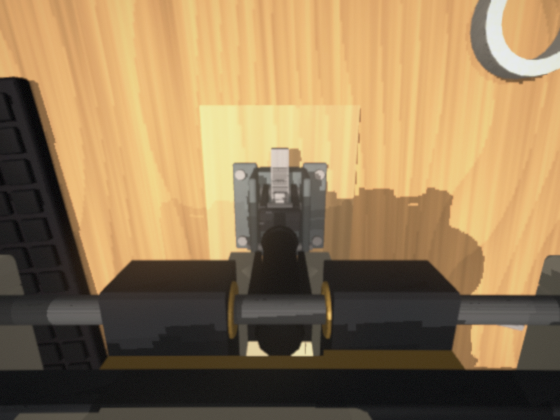

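```bash
python3 - <<'E'
from h import *
import pickle
for n,v,b in (('w8',158,121),('w9',148,105)):
  o,p,d=pickle.load(open(f'pics/{n}.pkl','rb'))
  g=p[b-20:180,280].astype(int).sum(1); 
  print(n,[(b-20+i,int(x)) for i,x in enumerate(g)][10:75:2])
  print(plane('wrist',[(280,v)],.06,o),plane('wrist',[(240,b)],.018,o))
E
```

```text
w8 [(111, 538), (113, 535), (115, 534), (117, 536), (119, 519), (121, 545), (123, 609), (125, 614), (127, 611), (129, 612), (131, 611), (133, 612), (135, 612), (137, 610), (139, 608), (141, 609), (143, 610), (145, 609), (147, 608), (149, 608), (151, 607), (153, 608), (155, 608), (157, 500), (159, 421), (161, 603), (163, 618), (165, 617), (167, 612), (169, 615), (171, 617), (173, 615), (175, 612)]
[[ 0.6022026  -0.17720494  0.06      ]] [[ 0.63574277 -0.20570948  0.018     ]]
w9 [(95, 535), (97, 539), (99, 536), (101, 533), (103, 535), (105, 585), (107, 611), (109, 612), (111, 611), (113, 612), (115, 610), (117, 612), (119, 612), (121, 610), (123, 612), (125, 612), (127, 610), (129, 609), (131, 610), (133, 610), (135, 609), (137, 608), (139, 609), (141, 609), (143, 608), (145, 604), (147, 500), (149, 512), (151, 628), (153, 623), (155, 628), (157, 626), (159, 625)]
[[ 0.60257764 -0.17163917  0.06      ]] [[ 0.63532797 -0.20587212  0.018     ]]
```

Request:
{"api": "apply_moves", "payload": {"motion": [[[0,0.2,0],0],[[0,0.4,-0.1],0],[[0,0.4,-0.1],0]]}}

```text
clock: 14.7
tool_pos: [0.6059, -0.1166, 0.1352]
orientation: [-179.8, 0.1, 176.6]
force: [1.1, -4.0, 6.3]
opening: 0.0184
```

Request:
{"api": "apply_moves", "payload": {"motion": [[[0,0.2,0],0],[[0,0.3,0.05],0],[[0,0.3,0.05],0]]}}

```text
clock: 15.0
tool_pos: [0.6061, -0.1135, 0.1349]
orientation: [-179.9, 0.1, 176.5]
force: [2.9, -4.7, 2.4]
opening: 0.0187
```

Request:
{"api": "apply_moves", "payload": {"motion": [[[0,-0.7,0],0],[[-0.1,-1.4,0.1],0],[[-0.1,-2.1,0.1],0],[[-0.2,-2.8,0.1],0],[[-0.2,-3.4,0],0],[[-0.2,-3.6,0],0],[[-0.2,-3.6,0],0],[[-0.2,-3.6,0],0]]}}

```text
clock: 15.8
tool_pos: [0.6039, -0.1484, 0.1343]
orientation: [-180.0, 0.0, 176.5]
force: [3.3, 1.3, 4.4]
opening: 0.0187
```

```bash
cat > bar.py <<'E'
import sys,pickle
from h import *
n=sys.argv[1]
o=ctrl.get_obs();p,d=ctrl.snapshot('wrist');cv2.imwrite(f'pics/{n}.png',p);pickle.dump((o,p,d),open(f'pics/{n}.pkl','wb'))
P=plane('wrist',[(280,r) for r in range(60,200)],.06,o)
g=p[60:200,277:284].astype(float).sum(2).mean(1)
b=plane('wrist',[(240,r) for r in range(60,200)],.018,o);gb=p[60:200,236:245].astype(float).sum(2).mean(1)
i=[k for k in range(140) if -0.195<P[k,1]<-0.12 ]; k0=next(k for k in i if g[k]<560)
j=[k for k in range(140) if -0.215<b[k,1]<-0.198]; kb=max(j,key=lambda k:gb[min(k+2,139)]-gb[max(k-2,0)])
print(o['clock'],o['tool_pos'].round(4),o['force'].round(1),'bar row',60+k0,'y',P[k0,1].round(4),'board row',60+kb,b[kb,1].round(4),'diff mm',((P[k0,1]-b[kb,1])*1000).round(1))
E
python3 bar.py b1; python3 snap.py scene s4;python3 - <<'E'
import cv2
p=cv2.imread('pics/s4.png');cv2.imwrite('pics/s4c.png',cv2.resize(p[230:320,240:360],None,fx=6.5,fy=6.5,interpolation=2))
E
```

```text
15.8 [ 0.6039 -0.1484  0.1343] [3.3 1.3 4.4] bar row 181 y -0.1733 board row 138 -0.2054 diff mm 32.1
15.85 [ 0.604  -0.1483  0.1343] [-1.7998e+02  5.0000e-02  1.7653e+02] [3.41 1.43 3.85] 0.018262726727247172
```

View pics/s4c.png

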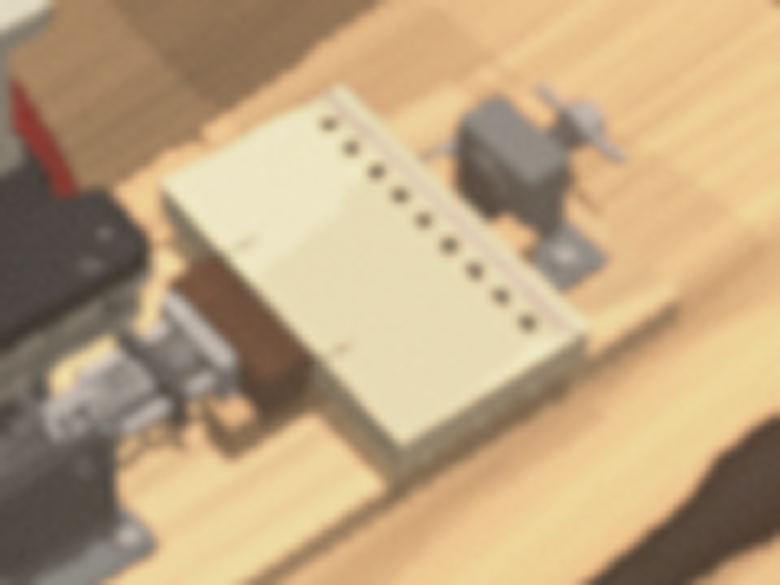

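Request:
{"api": "apply_moves", "payload": {"motion": [[[0,0.7,0],0],[[0.1,1.4,0.1],0],[[0.1,2.1,0.1],0],[[0.2,2.8,0.1],0],[[0.2,3.3,0],0],[[0.2,3.5,0],0],[[0.2,3.5,0],0],[[0.2,3.5,0],0]]}}

```text
clock: 16.7
tool_pos: [0.606, -0.1146, 0.1345]
orientation: [-179.9, 0.0, 176.6]
force: [4.1, -4.4, 3.5]
opening: 0.0185
```

Request:
{"api": "apply_moves", "payload": {"motion": [[[0,-0.7,0],0],[[-0.1,-1.4,0.1],0],[[-0.1,-2.1,0.1],0],[[-0.2,-2.8,0.1],0],[[-0.2,-3.3,0],0],[[-0.2,-3.5,0],0],[[-0.2,-3.5,0],0],[[-0.2,-3.5,0],0]]}}

```text
clock: 17.5
tool_pos: [0.604, -0.148, 0.1339]
orientation: [180.0, 0.0, 176.5]
force: [4.0, 2.6, 2.5]
opening: 0.0185
```

```bash
cat > sc.py <<'E'
import sys,cv2,subprocess
n=sys.argv[1];subprocess.run(['python3','snap.py','scene',n])
p=cv2.imread(f'pics/{n}.png');cv2.imwrite(f'pics/{n}c.png',cv2.resize(p[230:320,240:360],None,fx=6.5,fy=6.5,interpolation=2))
E
python3 bar.py b2; python3 sc.py s5
```

```text
17.5 [ 0.604  -0.148   0.1339] [4.  2.6 2.5] bar row 186 y -0.1689 board row 138 -0.205 diff mm 36.1
17.55 [ 0.604  -0.148   0.1339] [1.7999e+02 4.0000e-02 1.7652e+02] [4.61 1.96 3.04] 0.0185123757877265
```

View pics/s5c.png

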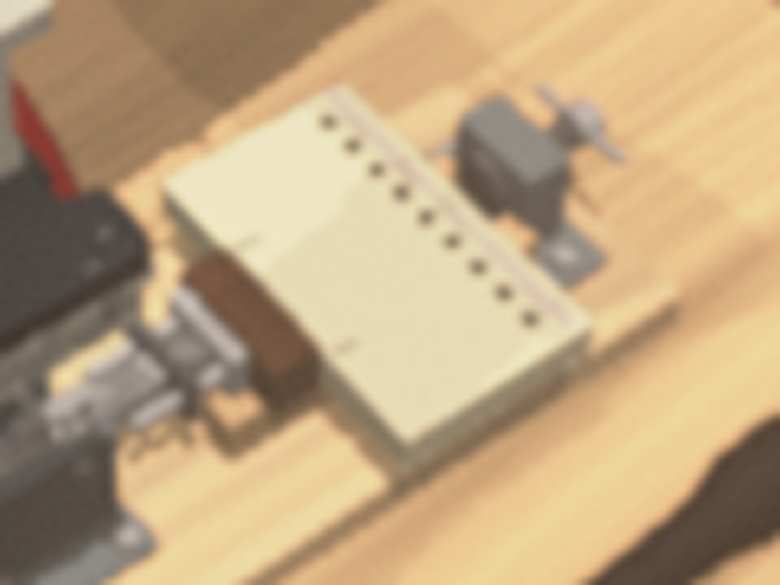

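Request:
{"api": "apply_moves", "payload": {"motion": [[[0,0.7,0],0],[[0.1,1.4,0.1],0],[[0.1,2.1,0.1],0],[[0.2,2.8,0.1],0],[[0.2,3.3,0],0],[[0.2,3.4,0],0],[[0.2,3.4,0],0],[[0.2,3.4,0],0]]}}

```text
clock: 18.4
tool_pos: [0.6059, -0.1157, 0.1343]
orientation: [-179.9, 0.0, 176.6]
force: [4.9, -5.2, 2.5]
opening: 0.0187
```

Request:
{"api": "apply_moves", "payload": {"motion": [[[0,-0.7,0],0],[[-0.1,-1.4,0.1],0],[[-0.1,-2.1,0.1],0],[[-0.2,-2.8,0.1],0],[[-0.2,-3.3,0],0],[[-0.2,-3.4,0],0],[[-0.2,-3.4,0],0],[[-0.2,-3.4,0],0]]}}

```text
clock: 19.2
tool_pos: [0.604, -0.1478, 0.1338]
orientation: [180.0, 0.0, 176.5]
force: [4.7, 2.1, 1.0]
opening: 0.0184
```

```bash
python3 bar.py b3; python3 sc.py s6
```

```text
19.2 [ 0.604  -0.1478  0.1338] [4.7 2.1 1. ] bar row 190 y -0.1655 board row 138 -0.2048 diff mm 39.3
19.25 [ 0.604  -0.1478  0.1338] [1.7997e+02 3.0000e-02 1.7652e+02] [5.87 2.09 1.06] 0.018346008109456906
```

View pics/s6c.png

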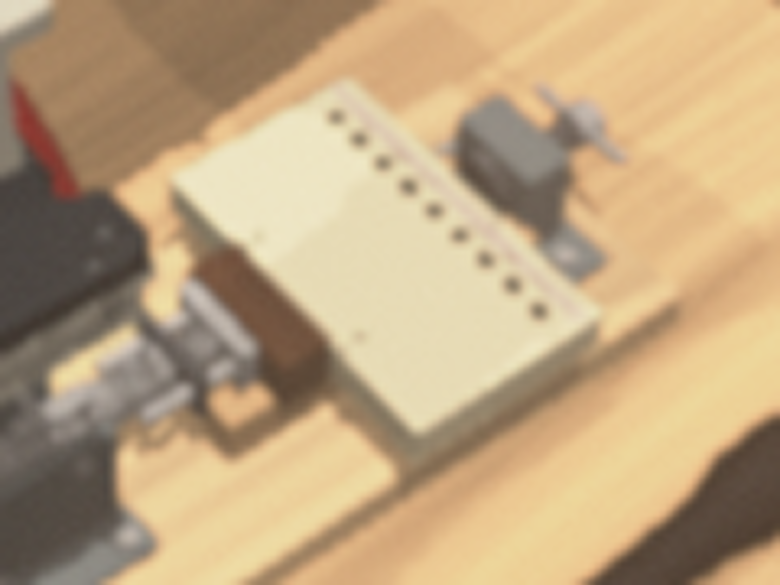

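```bash
cat > holes.py <<'E'
import sys,pickle
from h import *
P0=np.array([.604,-.1305]);yw=np.radians(-3.4);Y=np.array([-np.sin(yw),np.cos(yw)]);X=np.array([np.cos(yw),np.sin(yw)])
for n in sys.argv[1:]:
  o,p,d=pickle.load(open(f'pics/{n}.pkl','rb'))
  c=p[235:300,285:335];g=cv2.resize(cv2.cvtColor(c,cv2.COLOR_BGR2GRAY),None,fx=8,fy=8,interpolation=cv2.INTER_CUBIC)
  k=cv2.morphologyEx(g,cv2.MORPH_BLACKHAT,np.ones((35,35),np.uint8))
  m=(k>45).astype(np.uint8);nn,_,st,ce=cv2.connectedComponentsWithStats(m)
  q=np.array([ce[i] for i in range(1,nn) if 60<st[i,4]<900 and st[i,2]<40 and st[i,3]<40])
  w=plane('scene',(q+.5)/8-.5+[285,235],.06)[:,:2]
  # inliers on line
  v=cv2.fitLine(w.astype(np.float32),cv2.DIST_HUBER,0,1e-4,1e-4).ravel();nrm=np.array([-v[1],v[0]])
  r=(w-v[2:])@nrm;inl=abs(r)<.002
  L=(w[inl]-P0);print(n,len(w),inl.sum(),'mid clampY mm',((L@Y).mean()*1000+107*0).round(2),'x',((L@X).mean()*1000).round(2),'yaw',np.degrees(np.arctan2(v[1],v[0])).round(2))
E
python3 holes.py s3 s4 s5 s6
```

```text
s3 15 2 mid clampY mm 172.16 x 38.66 yaw -42.15
s4 13 2 mid clampY mm 171.73 x 46.11 yaw -48.17
s5 14 1 mid clampY mm 210.69 x 7.16 yaw -19.34
s6 14 3 mid clampY mm 215.2 x 6.51 yaw 1.53
```

```bash
python3 - <<'E'
s=open('holes.py').read()
s=s.replace("  w=plane(","  uv=(q+.5)/8-.5+[285,235];a=np.array([291.8,248]);t=np.array([31.2,30])/43.3;dd=(uv-a)@np.array([-t[1],t[0]]);al=(uv-a)@t\n  q=q[(abs(dd)<4.5)&(al>-5)&(al<49)]\n  w=plane(")
s=s.replace("inl=abs(r)<.002","inl=abs(r)<.0025")
open('holes.py','w').write(s)
E
python3 holes.py s3 s4 s5 s6
```

```text
s3 9 9 mid clampY mm 209.15 x 7.99 yaw -4.59
s4 9 9 mid clampY mm 209.24 x 7.98 yaw -4.71
s5 9 9 mid clampY mm 210.75 x 7.21 yaw -3.95
s6 9 9 mid clampY mm 215.23 x 6.43 yaw -3.49
```

Request:
{"api": "apply_moves", "payload": {"motion": [[[0,0.7,0],0],[[0.1,1.4,0.1],0],[[0.1,2.1,0.1],0],[[0.2,2.8,0.1],0],[[0.2,3.2,0],0],[[0.2,3.4,0],0],[[0.2,3.4,0],0],[[0.2,3.4,0],0]]}}

```text
clock: 20.1
tool_pos: [0.6059, -0.1156, 0.1343]
orientation: [-179.9, 0.0, 176.5]
force: [5.5, -4.3, 2.4]
opening: 0.0186
```

Request:
{"api": "apply_moves", "payload": {"motion": [[[0,-0.7,0],0],[[-0.1,-1.4,0.1],0],[[-0.1,-2.1,0.1],0],[[-0.2,-2.8,0.1],0],[[-0.2,-3.3,0],0],[[-0.2,-3.4,0],0],[[-0.2,-3.4,0],0],[[-0.2,-3.4,0],0]]}}

```text
clock: 20.9
tool_pos: [0.604, -0.1478, 0.1337]
orientation: [180.0, 0.0, 176.5]
force: [5.2, 2.4, -0.0]
opening: 0.0189
```

```bash
python3 bar.py b4; python3 sc.py s7; python3 holes.py s7
```

```text
20.9 [ 0.604  -0.1478  0.1337] [ 5.2  2.4 -0. ] bar row 194 y -0.1622 board row 138 -0.2048 diff mm 42.6
20.95 [ 0.6039 -0.1478  0.1337] [1.7997e+02 3.0000e-02 1.7651e+02] [5.59 2.23 1.18] 0.018420246615541012
s7 9 9 mid clampY mm 220.09 x 6.26 yaw -3.34
```

View pics/s7c.png

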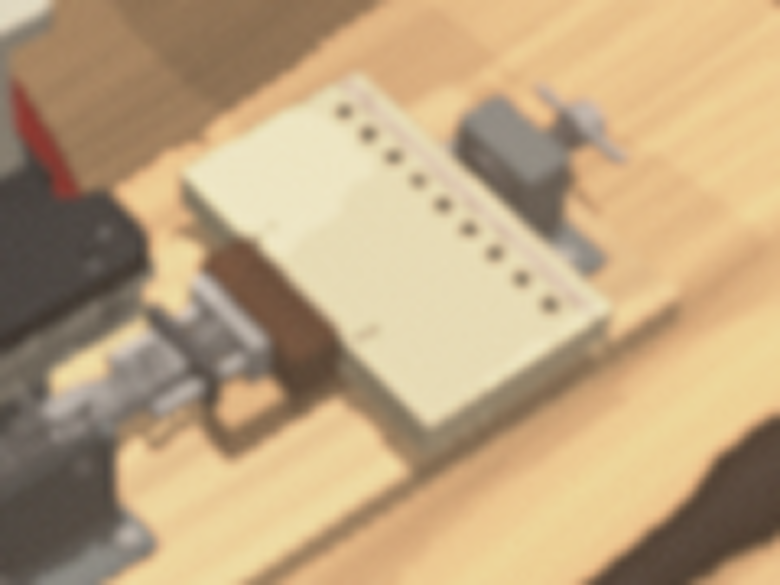

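Request:
{"api": "apply_moves", "payload": {"motion": [[[0,0.7,0],0],[[0.1,1.4,0.1],0],[[0.2,2.1,0.1],0],[[0.2,2.8,0.1],0],[[0.25,3.2,0],0],[[0.25,3.4,0],0],[[0.25,3.4,0],0],[[0.25,3.4,0],0]]}}

```text
clock: 21.8
tool_pos: [0.6058, -0.1158, 0.1342]
orientation: [-179.9, -0.0, 176.5]
force: [4.1, -4.2, 3.0]
opening: 0.0187
```

Request:
{"api": "apply_moves", "payload": {"motion": [[[0,-0.7,0],0],[[-0.1,-1.4,0.1],0],[[-0.1,-2.1,0.1],0],[[-0.2,-2.8,0.1],0],[[-0.2,-3.3,0],0],[[-0.2,-3.4,0],0],[[-0.2,-3.4,0],0],[[-0.2,-3.4,0],0]]}}

```text
clock: 22.6
tool_pos: [0.6039, -0.1479, 0.1336]
orientation: [180.0, -0.0, 176.5]
force: [3.7, 3.2, 0.7]
opening: 0.0184
```

```bash
python3 bar.py b5; python3 sc.py s8; python3 holes.py s8
```

```text
22.6 [ 0.6039 -0.1479  0.1336] [3.7 3.2 0.7] bar row 194 y -0.1623 board row 138 -0.2049 diff mm 42.6
22.65 [ 0.6039 -0.1479  0.1336] [ 1.7998e+02 -2.0000e-02  1.7651e+02] [ 4.71  2.12 -0.02] 0.01847875001070469
s8 9 9 mid clampY mm 224.52 x 6.33 yaw -3.31
```

View pics/s8c.png

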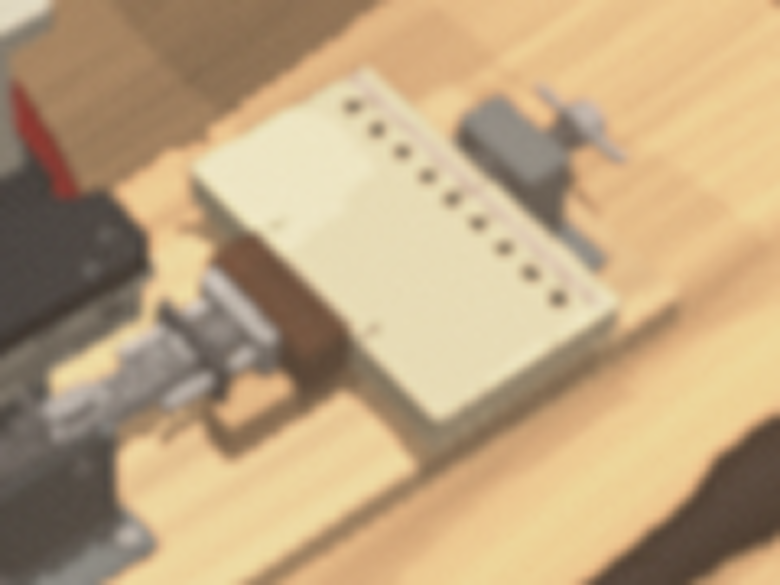

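Request:
{"api": "apply_moves", "payload": {"motion": [[[0,0.7,0],0],[[0.1,1.4,0.1],0],[[0.2,2.1,0.1],0],[[0.2,2.8,0.1],0],[[0.25,3.2,0],0],[[0.25,3.4,0],0],[[0.25,3.4,0],0],[[0.25,3.4,0],0]]}}

```text
clock: 23.5
tool_pos: [0.6058, -0.1167, 0.1343]
orientation: [-179.8, -0.1, 176.5]
force: [2.3, -8.9, 2.0]
opening: 0.0186
```

Request:
{"api": "apply_moves", "payload": {"motion": [[[0,-0.7,0],0],[[-0.1,-1.4,0.1],0],[[-0.2,-2.1,0.1],0],[[-0.2,-2.8,0.1],0],[[-0.25,-3.3,0],0],[[-0.25,-3.4,0],0],[[-0.25,-3.4,0],0],[[-0.25,-3.4,0],0]]}}

```text
clock: 24.3
tool_pos: [0.6039, -0.1479, 0.1337]
orientation: [180.0, -0.0, 176.5]
force: [4.4, 2.7, -2.0]
opening: 0.0182
```

```bash
python3 sc.py s9; python3 holes.py s9
```

```text
24.3 [ 0.6039 -0.1479  0.1337] [ 1.7999e+02 -2.0000e-02  1.7651e+02] [ 4.37  2.73 -1.97] 0.01819633343951769
s9 9 9 mid clampY mm 224.5 x 6.34 yaw -3.27
```

View pics/s9c.png

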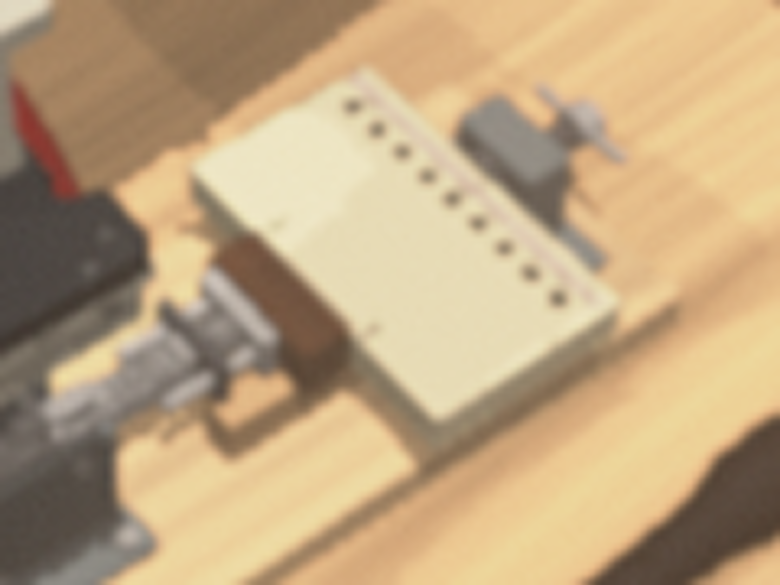

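Front stayed at the stop but the flange gap is unchanged: under load the lever fell a bit short, so the tooth wasn't caught. Repeating with a longer forward reach.

Request:
{"api": "apply_moves", "payload": {"motion": [[[0,0.7,0],0],[[0.1,1.4,0.1],0],[[0.2,2.1,0.1],0],[[0.2,2.8,0.1],0],[[0.25,3.3,0],0],[[0.25,3.6,0],0],[[0.25,3.6,0],0],[[0.25,3.6,0],0]]}}

```text
clock: 25.15
tool_pos: [0.6059, -0.1147, 0.1344]
orientation: [-179.8, -0.1, 176.5]
force: [2.3, -9.0, -0.3]
opening: 0.0185
```

```bash
python3 sc.py s10; python3 holes.py s10
```

```text
25.15 [ 0.6059 -0.1147  0.1344] [-1.7976e+02 -7.0000e-02  1.7654e+02] [ 2.28 -9.04 -0.34] 0.018520812486444653
s10 9 9 mid clampY mm 224.64 x 6.38 yaw -3.47
```

View pics/s10c.png

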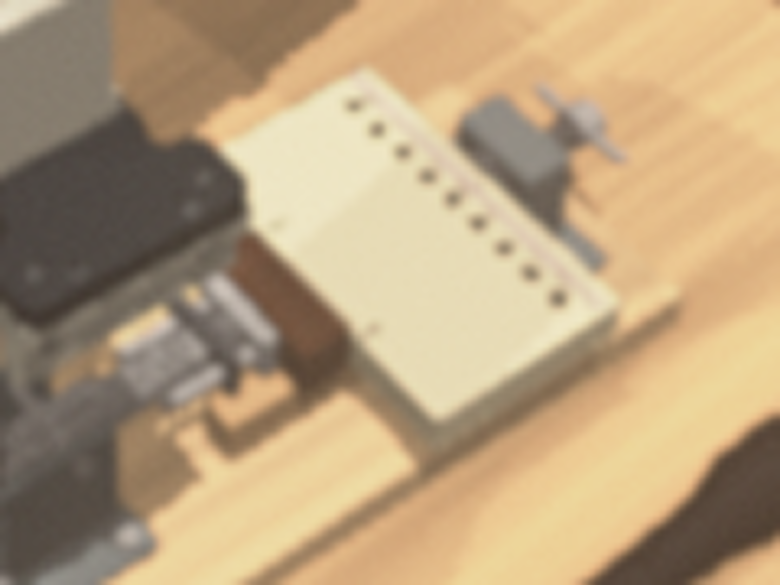

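Request:
{"api": "apply_moves", "payload": {"motion": [[[0,0.15,0],0],[[0,0.15,0],0]]}}

```text
clock: 25.4
tool_pos: [0.6059, -0.1135, 0.1343]
orientation: [-179.7, -0.1, 176.5]
force: [4.1, -10.5, -0.8]
opening: 0.0185
```

Request:
{"api": "apply_moves", "payload": {"motion": [[[0,-0.7,0],0],[[-0.1,-1.4,0.1],0],[[-0.2,-2.1,0.1],0],[[-0.2,-2.8,0.1],0],[[-0.25,-3.4,0],0],[[-0.25,-3.7,0],0],[[-0.25,-3.7,0],0],[[-0.25,-3.7,0],0]]}}

```text
clock: 26.2
tool_pos: [0.6039, -0.1477, 0.1338]
orientation: [-180.0, -0.0, 176.5]
force: [3.5, 3.1, -0.7]
opening: 0.0183
```

```bash
python3 sc.py s11; python3 holes.py s11
```

```text
26.2 [ 0.6039 -0.1477  0.1338] [-1.8000e+02 -1.0000e-02  1.7651e+02] [ 3.49  3.12 -0.72] 0.018309374512664334
s11 9 9 mid clampY mm 224.61 x 6.34 yaw -3.45
```

View pics/s11c.png

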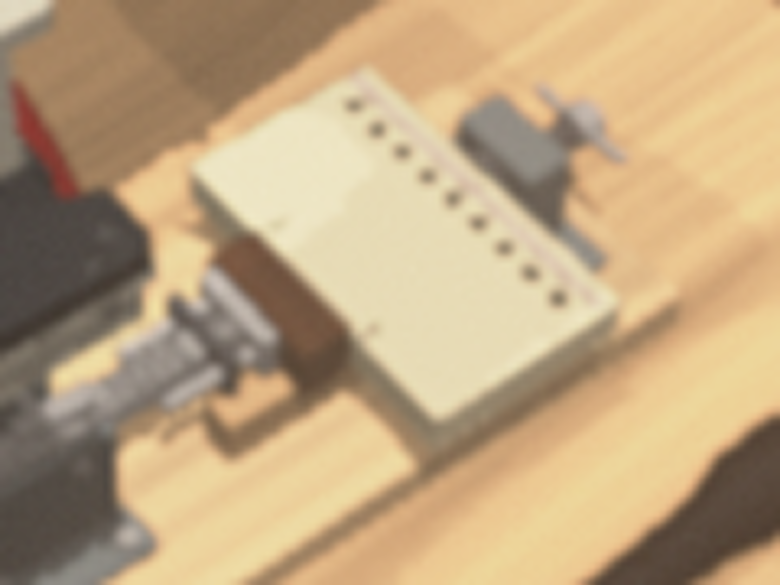

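Request:
{"api": "apply_moves", "payload": {"motion": [[[0,0,0],0],[[0,0,0],0],[[0,0,0],0],[[0,0,0],0],[[0,0,0],0],[[0,0,0],0]], "hand": 7.5}}

```text
clock: 26.85
tool_pos: [0.6039, -0.1478, 0.134]
orientation: [-180.0, -0.0, 176.5]
force: [-0.3, 0.2, 0.1]
opening: 0.0611
```

Request:
{"api": "apply_moves", "payload": {"motion": [[[0,0,4],0],[[0,0,8],0],[[0,0,11.5],0],[[0,4.5,11.5],0],[[0,9,11.5],0],[[0.5,13.5,11.5],0],[[0.5,17,10],0],[[0.5,19,8],0],[[0.5,19,8],0],[[0.5,19,8],0]]}}

```text
clock: 27.85
tool_pos: [0.6088, 0.0425, 0.2137]
orientation: [-180.0, -0.1, 176.6]
force: [-0.0, 0.8, 0.8]
opening: 0.0751
```

```bash
python3 snap.py wrist w10; python3 - <<'E'
import cv2
p=cv2.imread('pics/w10.png');cv2.imwrite('pics/w10c.png',cv2.resize(p[60:260,170:370],None,fx=3.8,fy=3,interpolation=2))
E
```

```text
27.85 [0.6088 0.0425 0.2137] [-1.7996e+02 -5.0000e-02  1.7659e+02] [-0.01  0.77  0.82] 0.07506102657077916
```

View pics/w10.png

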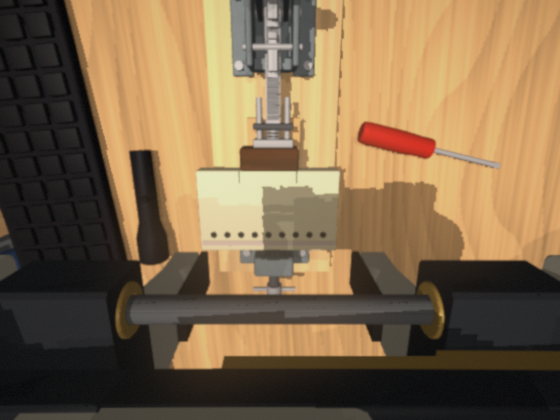

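```bash
python3 - <<'E'
from h import *
import pickle
for n,c0,c1 in (('w6',260,300),('w10',255,292)):
  o,p,d=pickle.load(open(f'pics/{n}.pkl','rb'))
  c=p[90:140,235:320];cv2.imwrite(f'pics/{n}z.png',cv2.resize(p[85:180,225:325],None,fx=8,fy=6.3,interpolation=2))
E
```

```text
(no output)
```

View pics/w6z.png

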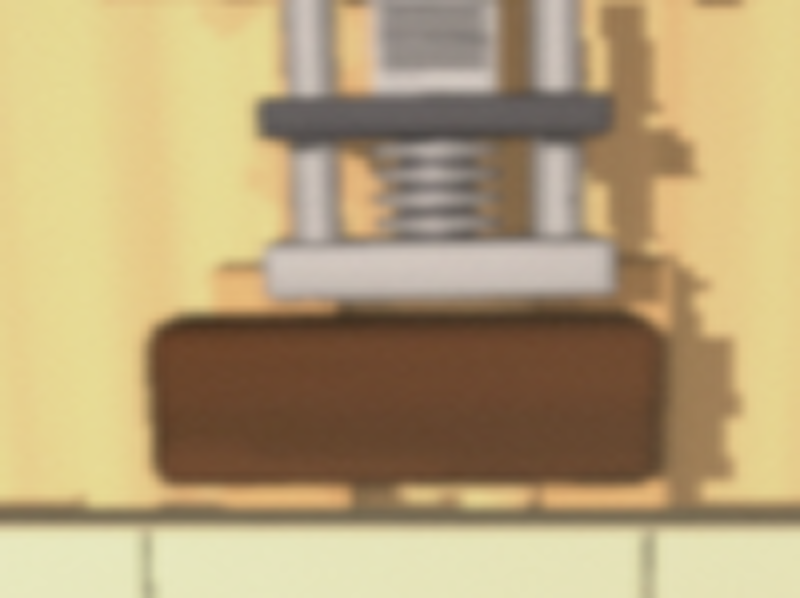

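View pics/w10z.png

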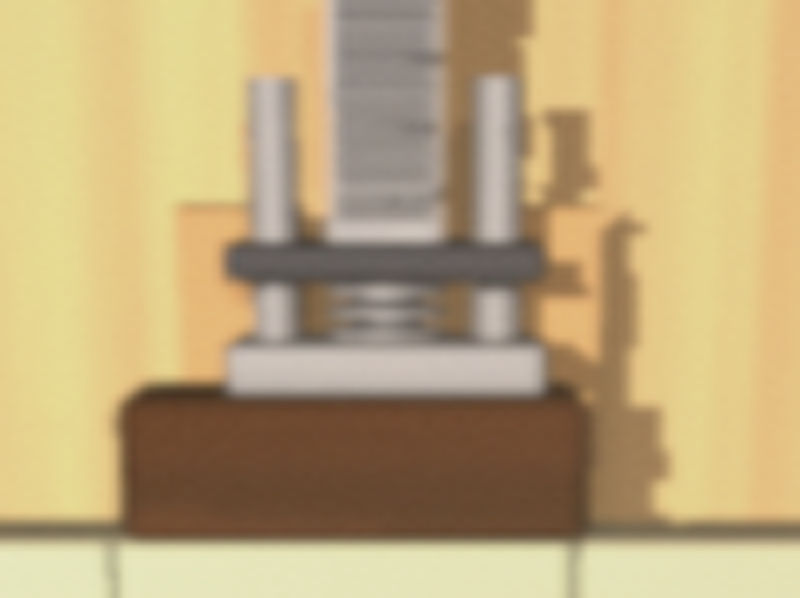

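```bash
python3 -c "
from plant import ctrl
print(ctrl.get_obs()['clock'],ctrl.close_job())"
```

```text
the job is handed in; nothing more can be done
27.9 None
```

The pull is glued up and clamped against the drawer front, with the jaw's spring squeezed about 5 mm of its 14 mm. I handed the job in at 27.9 s with the lever let go and the arm clear of everything. No verdict was reported.

- **Pull:** I set it on the battens about 1 mm off the ticks' middle and let go. The last picture shows it flat, square and closed up on the front's edge.
- **Front:** it slid about 15 mm, then stayed within 0.1 mm through the last strokes, so it is against the stop.
- **Clamping force:** the gap behind the jaw plate now reads about 9 mm, which is about 20 N. That is a little under half squeezed. One more tooth would have given about 10 mm, or 40 N, too close to the 43 N limit, so I stopped there.

Three things did not go as expected:
- **Fingers:** they end about 29 mm short of the reported tool tip. The first close passed over the pull without touching it, and I regripped lower.
- **Strokes:** one stroke under load fell just short and gained no tooth. I repeated it with a longer reach.
- **Push felt at the grip:** it read about 4 to 5 N while things only slid, against the 0 to 2 N given. I therefore judged the squeeze from the pictures and used the force only as a cross-check.

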